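# Recharge the drying pot from the scoop and dip the charge with the gauge

### The arm

A 6-joint arm with a two-finger parallel gripper is mounted at the origin on a cart in front of the work surface, level with it; the furniture and walls round the work are solid. World frame = base frame: x ahead of the robot, y to its left, z up, the work surface at z = 0. Lengths are in m, angles in rad, forces in N, time in s.
With the tool pointing down it reaches from about 0.425 to 0.95 m from the base axis. Payload 3.5 kg.
Tool frame: the origin (TCP) lies between the finger pads; the fingertips stand 22 mm ahead of it and the grasp point (between the pads) lies 3 mm ahead of it (ctrl.nose_length is the z of the fingertips in the tool frame, in m); z points along the fingers, y is the line along which they close (so a half turn about z gives the same grasp; the last joint's range is limited). The gripper opens to 85 mm and grips with 20 to 120 N. Pads are 22 mm wide; open, the fingers measure 114 mm over their backs; the gripper's body (76 mm by 85 mm) begins 54 mm behind the grasp point. The pads swing forward as they close: fully open they stand 13 mm farther back than shut.
Start: joints at [0.999, 0.286, 1.577, -0, 1.279, -0.15], TCP at [0.276, 0.616, 0.253] pointing down, gripper open.
Joint ranges: [-2.77, 2.77], [-0.9, 2.22], [0.21, 2.48], [-1.53, 4.67], [0.24, 2.81], [-2.84, 2.84]. Speed limits (rad/s): [2.79, 2.79, 3.14, 3.14, 3.14, 3.14].

### API

Orientations are given as a unit quaternion [x, y, z, w].
In Python, from plant import ctrl gives the robot as it stands. The module is installed in compiled form; this text tells all that it offers.
- The arm moves only by the tool send_rows, never from a script. Its argument "rows" is text: rows parted by semicolons, each of 7 numbers parted by spaces: the turn, a rotation vector about the tool's x, y, z in degrees, then the shift along the tool's x, y, z in mm, then the opening, from -1 (shut) to 1 (fully open). A call has 1 to 8 rows; each row is the pose to reach, as a shift and turn from the pose commanded when the call began, along the tool's axes at that moment; what a row does not reach only later rows make up. A row lasts 1/8 s, in which the tool goes at most 62.5 mm and 10.7 degrees, less where a joint would pass 70% of its speed; a pose out of reach is approached as far as the arm can. A call with a gripper value outside its range is refused whole. The fingers move at their own pace and stop on an object; "grip_force" is the grip in N (left out, the last holds). Time passes only in rows, so rows that repeat a pose let the fingers close. It gives the time, the measured TCP pose, the force, the opening and the grip force at its end, in the units of the state.
- ctrl.get_state(): the state, without advancing time (a new reading comes with each control period).
- ctrl.read_camera(name): name is "scene" or "top"; returns a dict with "color" (400x640x3 uint8, red, green, blue), "fx", "fy", "cx", "cy" (pixels), "extrinsics" (4x4, takes a point from world to camera coordinates). Camera axes: x right, y down, z forward; pixel columns grow to the right and rows downward; lengths in m; the calibration is good to about 2 mm. A picture is of the moment at which its call begins. There is no depth.
- ctrl.sign_off(): hands the job in; it is judged then, once.
Trained networks look in a picture, given as the dict that the camera call returned (one of the last four; its "shot" number tells which), for a name from the list of things; names that differ only in an ending like _2 or _b are one class to them, and where a whole thing is asked for, a point or a joint stands for the part that bears it (a point fixed in the world has none). Each returns a list of dicts, best first, with "p" (0 to 1); they miss things now and then, are a little off and sometimes report something else, mostly with a low value. They report only what shows in the picture. A call takes as long as a camera call.
- ctrl.look_for(picture, target): "position" ([x, y, z] in m, in the coordinates of the camera as it stood for that picture, good to about 4 mm: the middle of the surface that is visible of it).
The state is a dict: "time": time; "qpos": joint angles; "dq": joint speeds; "joint_efforts": joint torques, N m; "eef_pos": TCP position; "tcp_rot": TCP orientation; "contact_force": force on the tool from outside, world axes, zero at the start; "wrist_torque": the same for the moment, N m; "opening": opening from 0.0 (shut) to 1.0 (fully open); "finger_force": force on a finger pad.
Only numpy, scipy, OpenCV 4.12 (cv2) and the standard library are available. Lean on these libraries where they do the work, as an engineer would, in place of code of your own. Each camera call takes 0.05 s, during which the arm holds its last target. There are 200 camera calls.

### The job

Recharge the drying pot: carry the scoop over, tip all six desiccant tablets into the pot and set the empty scoop back down upright on the bench. Then take the dip gauge from its rest by the handle, slide it down the pot's slanting gauge tube until its collar rests gently on the end of the tube, draw it right out, and finish still holding it up in the air, level and with the plate on its handle upward, well clear of the pot and the bench, so that the measuring pin at its tip can be read. Leave the other things on the bench where they are.

Things in the scene. Friction and masses are not known exactly. Their poses are not given: they have to be found in the camera images.
- drying_pot: stainless drying pot, fixed, open on top: rim 54 mm high, 117 mm across outside, 100 mm inside; below 41 mm the inside narrows at 45 degrees to a floor 30 mm across at 6 mm. Foot flange 128 mm across; two brass nipples reach out 77 mm at height 22 mm on the side away from the tube. Origin on the bench at its centre, z up; the gauge tube leans out over the rim on its -y side
- gauge_tube: slanting steel guide tube on the pot's rim, 45 mm long, bore 15 mm, flared over the last 12 mm to 25 mm inside, 29 mm outside. Origin: centre of its outer, upper end, 97 mm above the bench, 83 mm from the pot's centre; z points outward along its axis, 42 degrees above level. The gauge goes in along -z; along the axis the empty pot's inside wall is 134 mm from the origin
- scoop: stainless scoop on the bench: tray floor 2.5 mm thick, x from -55 to +50 mm, 78 mm wide, side walls 18 mm high, open at the front (+x). At the back a black level bar handle, 14 mm wide, 14 high, x from -59 to -118 mm, centre line 27 mm above the underside. About 0.14 kg, 0.24 kg with the tablets. Origin on the underside, z up
- scoop_lip (a point): middle of the scoop's open front edge, on the tray floor. Room: the tall microscope stands close on the right of scoop and pot; the side of the pot towards the robot is open above the photometer (83 mm high)
- tablet_0: white desiccant tablet, round, 22 mm across and 13 high, one of six alike that lie on the scoop; origin at the centre of one flat face (the lower one at the start). Tablets start to slide on the steel at a slope of 26 to 36 degrees
- tablet_1: white desiccant tablet, round, 22 mm across and 13 high, one of six alike that lie on the scoop; origin at the centre of one flat face (the lower one at the start). Tablets start to slide on the steel at a slope of 26 to 36 degrees
- tablet_2: white desiccant tablet, round, 22 mm across and 13 high, one of six alike that lie on the scoop; origin at the centre of one flat face (the lower one at the start). Tablets start to slide on the steel at a slope of 26 to 36 degrees
- tablet_3: white desiccant tablet, round, 22 mm across and 13 high, one of six alike that lie on the scoop; origin at the centre of one flat face (the lower one at the start). Tablets start to slide on the steel at a slope of 26 to 36 degrees
- tablet_4: white desiccant tablet, round, 22 mm across and 13 high, one of six alike that lie on the scoop; origin at the centre of one flat face (the lower one at the start). Tablets start to slide on the steel at a slope of 26 to 36 degrees
- tablet_5: white desiccant tablet, round, 22 mm across and 13 high, one of six alike that lie on the scoop; origin at the centre of one flat face (the lower one at the start). Tablets start to slide on the steel at a slope of 26 to 36 degrees
- gauge_rest: aluminium rest, fixed: base 158x34 mm, 6 high; forked posts 10 mm thick, 28 wide, 52 high at x = -78 and +52 mm. The gauge lies in the forks, axis level 45 mm above the bench, its origin above the rest's, same axes. Origin on the bench, x towards the gauge's tip
- gauge: dip gauge, about 0.15 kg, lying in its rest. Origin on its axis at the collar's stop face; x along the rod to the tip, z up (side with the white plate). Collar 32 mm across, x = -8 to 0. Handle: bar 16 mm wide (y), 18 high (z), x = -86 to -8, free to grip from -70 to -10. Sleeve 10 mm across, x = 0 to 65; from its end the measuring pin, 6 mm across, stands out to x = 140
- gauge_tip (a point): rounded end of the measuring pin (x = 140 mm in the gauge's frame when the pin is fully out)
- gauge_pin (a joint): how far the measuring pin has been pushed into the sleeve, m: 0 fully out (as at the start), at most 0.068; held by friction of 1 N, it stays where it was pushed
- filter_stand: clear filter funnel standing on its foot, 36x46x95 mm, a bystander; origin under its foot
- vial_dark: small brown medium bottle with dark cap, 24 mm across, 55 tall, a bystander; origin under its base
- vial_white: small white medium bottle, 24 mm across, 55 tall, a bystander; origin under its base
- tape_roll: roll of green tape lying flat, 62 mm across, 24 high, a bystander; origin under its centre
- pot_lid: lid of the drying pot, steel disc 120 mm across, 5 thick with a black knob on top (28 mm high in all), lying on the bench, a bystander; origin under its centre

How it is judged:
By the outcome, as a careful person would: the job done as asked, in the order asked, and still so for the second after the job is handed in, while the arm keeps its last pose, push and grip.
It also fails if it takes over 66 s, if anything falls off the work surface, if the arm or the gripper's body presses on something with over 40 N, if the wrist force passes 120 N, or if a joint passes its speed limit or range.

## Working session

There is one attempt and no reset: what is moved stays moved. The work goes in short steps, Python scripts to look and compute and a tool call to move; the robot and the scene stay as the last step left them, time stands still between calls to the robot, and variables do not carry over. Pictures are saved under pics/ and viewed, at most 10 in all, crops included, and the job is handed in when it is done.

Besides the shell and the picture viewer there is one more tool, called as name(argument=value, ...) on one line, values as JSON. send_rows: Moves the arm, as the interface text tells. Its arguments: {"type":"object","properties":{"rows":{"type":"string"},"grip_force":{"type":"number"}},"required":["rows"]}

```bash
mkdir -p pics
cat > h.py <<'E'
import numpy as np, cv2
from plant import ctrl
from scipy.spatial.transform import Rotation as R
def shot(n,save=None):
    p=ctrl.read_camera(n)
    if save: cv2.imwrite('pics/'+save,cv2.cvtColor(p['color'],cv2.COLOR_RGB2BGR))
    return p
def w(p,c):
    E=np.array(p['extrinsics']); return E[:3,:3].T@(np.array(c)-E[:3,3])
def pix(p,X):
    E=np.array(p['extrinsics']); c=E[:3,:3]@np.array(X)+E[:3,3]
    return np.array([p['fx']*c[0]/c[2]+p['cx'],p['fy']*c[1]/c[2]+p['cy']])
def ray(p,u,v):
    E=np.array(p['extrinsics']); d=E[:3,:3].T@np.array([(u-p['cx'])/p['fx'],(v-p['cy'])/p['fy'],1])
    return -E[:3,:3].T@E[:3,3], d/np.linalg.norm(d)
def onz(p,u,v,z):
    o,d=ray(p,u,v); return o+d*(z-o[2])/d[2]
def tri(rs):
    A=sum(np.eye(3)-np.outer(d,d) for o,d in rs); b=sum((np.eye(3)-np.outer(d,d))@o for o,d in rs)
    return np.linalg.solve(A,b)
E
python3 - <<'E'
from h import *
np.set_printoptions(precision=4,suppress=True)
s=ctrl.get_state(); print(s, ctrl.nose_length)
for n in ['scene','top']:
    p=shot(n,n+'0.png'); E=np.array(p['extrinsics']); print(n,'cam at',-E[:3,:3].T@E[:3,3],p['fx'],E[:3,:3])
    for t in ['drying_pot','gauge_tube','scoop','scoop_lip','tablet_0','gauge_rest','gauge','gauge_tip','filter_stand','vial_dark','vial_white','tape_roll','pot_lid']:
        for d in ctrl.look_for(p,t)[:6 if 'tablet' in t else 2]:
            X=w(p,d['position']); print(t,round(d['p'],2),X,pix(p,X).round())
E
```

```text
{'time': 0.0, 'qpos': array([ 0.999 ,  0.2872,  1.5782, -0.    ,  1.2786, -0.1499]), 'dq': array([-0.0012, -0.0004, -0.    ,  0.0004, -0.0007, -0.0005]), 'joint_efforts': array([ -0.0008, -40.5977, -29.2629,  -0.0001,   0.0057,  -0.    ]), 'eef_pos': array([0.276 , 0.6153, 0.2519]), 'tcp_rot': array([ 0.2094,  0.9778, -0.0011, -0.0004]), 'contact_force': array([-0.3691, -0.0706, -0.5634]), 'wrist_torque': array([-0.0113,  0.0318,  0.052 ]), 'finger_force': 0.0, 'opening': 1.0035616637954479} 0.022
scene cam at [-0.0767 -0.7051  0.9006] 469.3899208136496 [[ 0.6802 -0.7327 -0.022 ]
 [-0.4959 -0.4379 -0.7499]
 [ 0.5398  0.521  -0.6612]]
drying_pot 0.51 [0.6325 0.1661 0.0479] [270. 178.]
gauge_tube 0.44 [0.6104 0.0439 0.0883] [293. 188.]
scoop 0.32 [0.4143 0.2372 0.001 ] [199. 216.]
scoop_lip 0.97 [ 0.4136 -0.201   0.0089] [309. 296.]
scoop_lip 0.39 [0.6097 0.045  0.0871] [292. 188.]
tablet_0 0.64 [ 0.4422 -0.2172  0.014 ] [322. 291.]
tablet_0 0.58 [ 0.4122 -0.229   0.0144] [317. 301.]
tablet_0 0.54 [ 0.3936 -0.1813  0.017 ] [297. 294.]
tablet_0 0.43 [ 0.4338 -0.1935  0.0136] [312. 288.]
[... 858 characters left out ...]
79 [ 0.4136 -0.2062  0.0016] [352. 263.]
scoop_lip 0.65 [ 0.4009 -0.1791  0.0163] [343. 268.]
tablet_0 0.6 [ 0.433  -0.1706  0.0189] [340. 257.]
tablet_0 0.57 [ 0.4089 -0.2026  0.0173] [351. 265.]
tablet_0 0.48 [ 0.4401 -0.1889  0.0192] [346. 254.]
tablet_0 0.48 [ 0.4181 -0.2283  0.0151] [360. 262.]
tablet_0 0.38 [ 0.4436 -0.2219  0.0159] [358. 253.]
gauge_rest 0.58 [0.637  0.1531 0.0064] [231. 187.]
gauge 0.86 [0.6413 0.1686 0.0532] [222. 183.]
gauge 0.19 [0.6347 0.151  0.0051] [232. 188.]
gauge_tip 0.52 [0.6952 0.0701 0.0461] [257. 165.]
filter_stand 0.43 [ 0.4858 -0.3312  0.0706] [399. 239.]
vial_white 0.43 [0.5148 0.1956 0.0405] [213. 227.]
pot_lid 0.94 [0.4292 0.2308 0.0082] [203. 257.]
```

View pics/scene0.png

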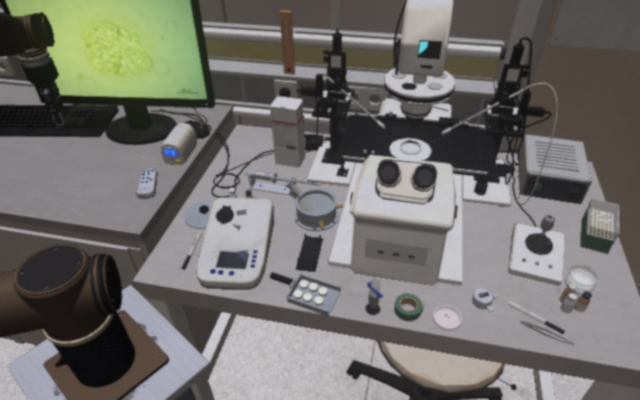

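View pics/top0.png

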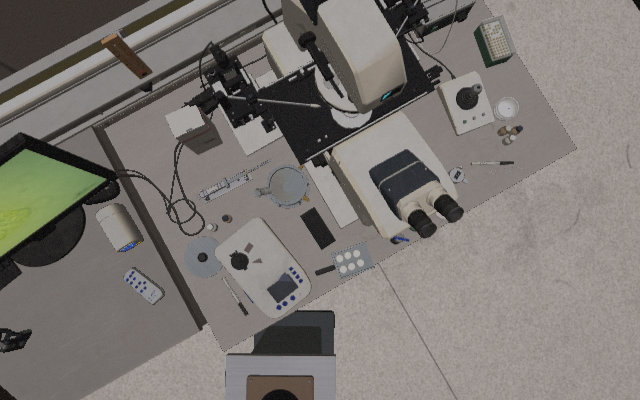

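Scene view: pot (316,208), scoop (312,293) with its handle at (281,279), gauge in its rest (273,185) and photometer (237,240). Top view: pot (287,187), tube (263,190), gauge from (205,195) to (268,162), scoop (350,262) with its handle at (325,270). I'll zoom in for the details.

Run:
```python
import cv2,numpy as np
a=cv2.imread('pics/top0.png'); b=cv2.imread('pics/scene0.png')
f=lambda im,x,y,ww,hh,k:cv2.resize(im[y:y+hh,x:x+ww],None,fx=k,fy=k,interpolation=cv2.INTER_CUBIC)
cv2.imwrite('pics/c1.png',f(a,190,150,200,140,4)); cv2.imwrite('pics/c2.png',f(b,210,160,160,150,4))
```

```text
(no output)
```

View pics/c1.png

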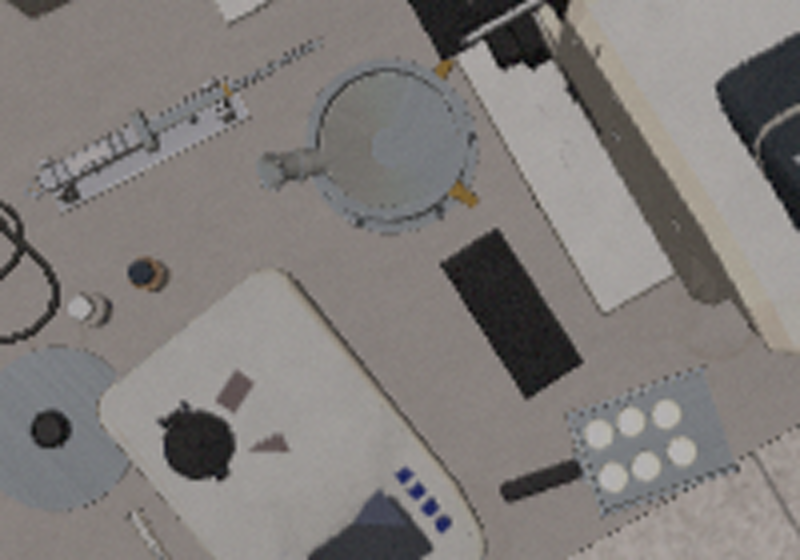

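View pics/c2.png

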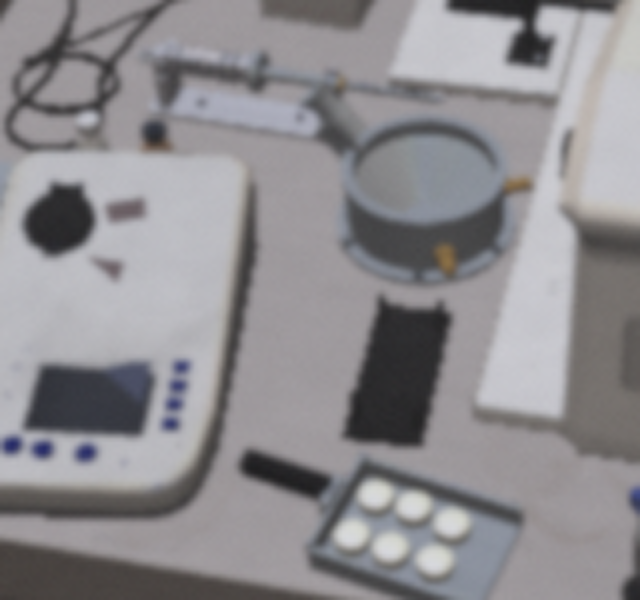

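Top crop (4x, origin (190,150)): scoop handle (503,492)–(580,470), gauge collar (150,130), pin tip (322,40), rim centre (392,147), tube mouth (270,168). Scene crop (4x, origin (210,160)): handle (245,460)–(328,490), collar (260,68), tip (440,97), rim centre (427,172), tube mouth about (328,98).

Run:
```python
from h import *
np.set_printoptions(precision=4,suppress=True)
a=shot('top'); b=shot('scene')
T=lambda u,v:(190+u/4,150+v/4); S=lambda u,v:(210+u/4,160+v/4)
for n,t,s in [('handle back',(505,491),(246,460)),('handle front',(578,471),(328,488)),('tray BL',(567,411),(365,460)),('tray FL',(706,367),(522,517)),('collar',(150,130),(260,68)),('tip',(322,40),(440,97)),('gauge back',(40,182),(148,52)),('rim c',(392,147),(427,172)),('tubeend',(268,168),(328,98))]:
    r1=ray(a,*T(*t)); r2=ray(b,*S(*s)); X=tri([r1,r2]); print(n,X,'resid',np.linalg.norm(np.cross(X-r1[0],r1[1]))*2)
print('tray corners top z18', [onz(a,*T(*q),.018) for q in [(567,411),(706,367),(740,467),(603,513)]])
print('pot rim', onz(a,*T(392,147),.054),onz(b,*S(427,172),.054))
print('handle z27',onz(a,*T(505,491),.030),onz(a,*T(578,471),.030))
print('tube',onz(a,*T(270,168),.097),)
print('gauge z45',[onz(a,*T(*q),.045) for q in [(40,182),(150,130),(322,40)]])
print('photom top z83',[onz(a,*T(*q),.083) for q in [(275,270),(485,540),(105,400)]])
```

```text
handle back [ 0.387  -0.102   0.0293] resid 2.9891366924166434e-05
handle front [ 0.4027 -0.1551  0.0314] resid 0.002657839657391812
tray BL [ 0.444  -0.1467  0.0145] resid 0.00013482901519600973
tray FL [ 0.476  -0.2475  0.0133] resid 0.0015683017270694288
collar [0.6435 0.1543 0.0513] resid 6.293435886441494e-05
tip [0.7098 0.0325 0.0481] resid 0.0012438767114418547
gauge back [0.6046 0.2342 0.0487] resid 0.0034507648410776353
rim c [ 0.6333 -0.0215  0.0554] resid 0.004609510831046248
tubeend [0.6162 0.0601 0.0879] resid 0.010866250518745757
tray corners top z18 [array([ 0.4441, -0.1466,  0.018 ]), array([ 0.4766, -0.2476,  0.018 ]), array([ 0.4046, -0.2719,  0.018 ]), array([ 0.371 , -0.1728,  0.018 ])]
pot rim [ 0.6318 -0.0198  0.054 ] [ 0.6362 -0.0219  0.054 ]
handle z27 [ 0.3871 -0.102   0.03  ] [ 0.4016 -0.1542  0.03  ]
tube [0.6112 0.0612 0.097 ]
gauge z45 [array([0.6063, 0.234 , 0.045 ]), array([0.6444, 0.1556, 0.045 ]), array([0.7108, 0.0324, 0.045 ])]
photom top z83 [array([0.5416, 0.0584, 0.083 ]), array([ 0.3573, -0.0887,  0.083 ]), array([0.451 , 0.1743, 0.083 ])]
```

```bash
cat > mv.py <<'E'
import json,os
from h import *
from scipy.spatial.transform import Slerp
F=np.diag([-1.,1,-1])           # object axes (x fwd,y left,z up) -> tool axes
def obj(yaw,pitch=0): return R.from_euler('ZY',[yaw,pitch],degrees=True)  # pitch>0 nose down
def tool(O,yaw,pitch,g,top=.003):  # object origin O, grasp point g in object frame -> (TCP, Rtool)
    Ro=obj(yaw,pitch); Rt=Ro*R.from_matrix(F); return np.array(O)+Ro.apply(g)-top*Rt.as_matrix()[:,2],Rt
def cur():
    s=ctrl.get_state(); return s['eef_pos'],R.from_quat(s['tcp_rot'])
def load():
    if os.path.exists('cmd.json'):
        c=json.load(open('cmd.json')); return np.array(c[0]),R.from_quat(c[1])
    return cur()
def plan(way,grip,start=None):
    """way: [(pos,R,nrows)], prints send_rows text; stores the commanded end pose"""
    p,r=start or load(); P=[];
    for q,S,n in way:
        sl=Slerp([0,1],R.concatenate([r,S]))
        for i in range(1,n+1): P.append((p+(np.array(q)-p)*i/n,sl(i/n)))
        p,r=np.array(q),S
    p,r=start or load()
    for k in range(0,len(P),8):
        out=[]
        for q,S in P[k:k+8]:
            rv=(r.inv()*S).as_rotvec(degrees=True).round(1); d=r.inv().apply((q-p)*1000).round(1)
            out.append(' '.join('%g'%(x+0) for x in [*rv,*d])+' %g'%grip)
        print('; '.join(out)); p2=p+r.apply(d/1000); r=r*R.from_rotvec(rv,degrees=True); p=p2
    json.dump([list(p),list(r.as_quat())],open('cmd.json','w'))
SC=np.array([.424,-.2125,0]); SY=-72.5; G=np.array([-.072,0,.027])
E
python3 - <<'E'
from mv import *
g,Rg=tool(SC,SY,0,G); print(g)
s=(np.array([.276,.616,.253]),cur()[1])
Rd=Rg
a=np.array([.42,.40,.25]); b=np.array([.50,.12,.25]); c=g+[0,0,.13]
sl=Slerp([0,1],R.concatenate([s[1],Rg]))
plan([(a,sl(.45),6),(b,sl(.8),7),(c,Rg,7),(c,Rg,2)],0.0,start=s)
E
```

```text
[ 0.40234918 -0.14383238  0.03      ]
0 0 3.6 -36.6 -23 0.5 0; 0 0 7.2 -73.3 -46 1 0; 0 0 10.9 -109.9 -69.1 1.5 0; 0 0 14.5 -146.5 -92.1 2 0; 0 0 18.1 -183.2 -115.1 2.5 0; 0 0 21.7 -219.8 -138.1 3 0; 0 0 24.2 -246.6 -169.9 3 0; 0 0 26.6 -273.4 -201.7 3 0
0 0 2.4 -38.2 -16.5 0 0; 0 0 4.8 -76.5 -32.9 0 0; 0 0 7.2 -114.7 -49.4 0 0; 0 0 9.6 -152.9 -65.8 0 0; 0 0 12.1 -191.1 -82.3 0 0; 0 0 13.4 -211.5 -116.9 12.8 0; 0 0 14.8 -231.8 -151.6 25.7 0; 0 0 16.2 -252.2 -186.2 38.5 0
0 0 1.4 -29.2 -27.6 12.9 0; 0 0 2.8 -58.5 -55.2 25.8 0; 0 0 4.2 -87.7 -82.8 38.6 0; 0 0 5.5 -116.9 -110.3 51.5 0; 0 0 5.5 -116.9 -110.3 51.5 0; 0 0 5.5 -116.9 -110.3 51.5 0
```

send_rows(rows="0 0 3.6 -36.6 -23 0.5 0; 0 0 7.2 -73.3 -46 1 0; 0 0 10.9 -109.9 -69.1 1.5 0; 0 0 14.5 -146.5 -92.1 2 0; 0 0 18.1 -183.2 -115.1 2.5 0; 0 0 21.7 -219.8 -138.1 3 0; 0 0 24.2 -246.6 -169.9 3 0; 0 0 26.6 -273.4 -201.7 3 0", grip_force=110)

```text
time: 2.5
eef_pos: [0.4436, 0.3186, 0.2505]
tcp_rot: [0.429, 0.903, 0.0, 0.0]
contact_force: [0.4, 0.4, -0.7]
opening: 0.498
finger_force: 0.0
```

send_rows(rows="0 0 2.4 -38.2 -16.5 0 0; 0 0 4.8 -76.5 -32.9 0 0; 0 0 7.2 -114.7 -49.4 0 0; 0 0 9.6 -152.9 -65.8 0 0; 0 0 12.1 -191.1 -82.3 0 0; 0 0 13.4 -211.5 -116.9 12.8 0; 0 0 14.8 -231.8 -151.6 25.7 0; 0 0 16.2 -252.2 -186.2 38.5 0")

```text
time: 3.5
eef_pos: [0.458, 0.0056, 0.2117]
tcp_rot: [0.552, 0.834, 0.0, 0.0]
contact_force: [0.8, -0.4, 0.2]
opening: 0.499
finger_force: 0.0
```

send_rows(rows="0 0 1.4 -29.2 -27.6 12.9 0; 0 0 2.8 -58.5 -55.2 25.8 0; 0 0 4.2 -87.7 -82.8 38.6 0; 0 0 5.5 -116.9 -110.3 51.5 0; 0 0 5.5 -116.9 -110.3 51.5 0; 0 0 5.5 -116.9 -110.3 51.5 0")

```text
time: 4.25
eef_pos: [0.4029, -0.1439, 0.1607]
tcp_rot: [0.591, 0.806, 0.0, 0.0]
contact_force: [0.6, 0.6, -0.4]
opening: 0.5
finger_force: 0.0
```

Run:
```python
from mv import *
np.set_printoptions(precision=4,suppress=True)
s=ctrl.get_state(); print(s['time'],s['qpos'],s['eef_pos'],s['opening'],s['contact_force']); c=load(); print(c[0],(c[1].inv()*cur()[1]).as_rotvec(degrees=True))
p=shot('scene','s1.png')
im=cv2.imread('pics/s1.png'); cv2.imwrite('pics/s1c.png',cv2.resize(im[140:320,200:400],None,fx=3,fy=3,interpolation=cv2.INTER_CUBIC))
```

```text
4.25 [-0.5814 -0.1805  2.2423  0.0004  1.0792 -0.8871] [ 0.4029 -0.1439  0.1607] 0.4998242018252105 [ 0.6045  0.5967 -0.3756]
[ 0.4024 -0.1438  0.16  ] [-0.0349 -0.014   0.0255]
```

View pics/s1c.png

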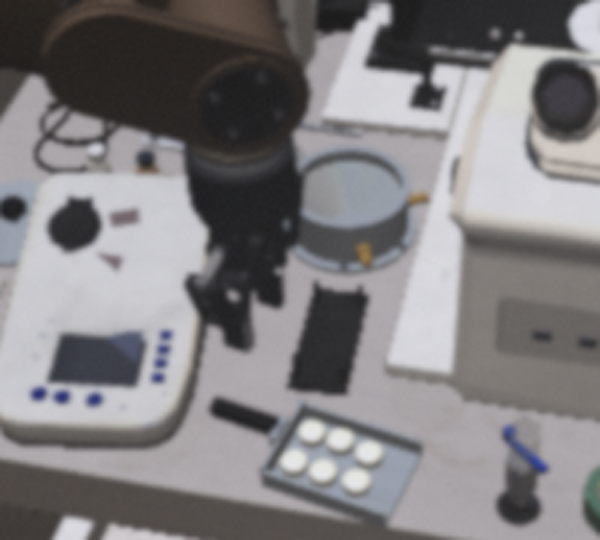

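The scene crop shows the gripper above the handle, which runs from (215,408) to (275,425). The tablets and tray look undisturbed. Next I descend 100 mm, check the force, then do the last 30 mm.

send_rows(rows="0 0 0 0 0 25 0; 0 0 0 0 0 50 0; 0 0 0 0 0 75 0; 0 0 0 0 0 90 0; 0 0 0 0 0 105 0; 0 0 0 0 0 105 0")

```text
time: 5.05
eef_pos: [0.4023, -0.1434, 0.0545]
tcp_rot: [0.591, 0.807, -0.0, -0.001]
contact_force: [-0.2, -0.7, 0.1]
opening: 0.499
finger_force: 0.0
```

send_rows(rows="0 0 0 0 0 10 0; 0 0 0 0 0 18 0; 0 0 0 0 0 25 0; 0 0 0 0 0 25 0")

```text
time: 5.55
eef_pos: [0.4022, -0.1437, 0.0297]
tcp_rot: [0.591, 0.807, -0.0, -0.001]
contact_force: [-0.3, 0.1, 0.2]
opening: 0.499
finger_force: 0.0
```

Run:
```python
from mv import *
np.set_printoptions(precision=4,suppress=True)
s=ctrl.get_state(); print(s['time'],s['qpos'],s['eef_pos'],s['opening'],s['contact_force'],s['tcp_rot'])
for n in ['scene','top']:
    p=shot(n,n+'2.png')
    c,r=cur(); print(n,pix(p,c),[pix(p,c+r.apply([0,y,.019])).round(1) for y in(-.021,.021)])
a=cv2.imread('pics/scene2.png')[225:325,250:350]; b=cv2.imread('pics/top2.png')[215:315,290:390]
cv2.imwrite('pics/c3.png',cv2.resize(np.hstack([a,b]),None,fx=4,fy=4,interpolation=cv2.INTER_CUBIC))
```

```text
5.55 [-0.5817  0.0711  2.3001 -0.      0.7719 -0.8875] [ 0.4022 -0.1437  0.0297] 0.49899024944680304 [-0.2716  0.0874  0.2002] [ 0.5911  0.8066 -0.     -0.0008]
scene [288.1349 280.0282] [array([284.5, 291.4]), array([292.6, 279. ])]
top [330.9463 267.3486] [array([332.9, 274. ]), array([328.6, 260.1])]
```

View pics/c3.png

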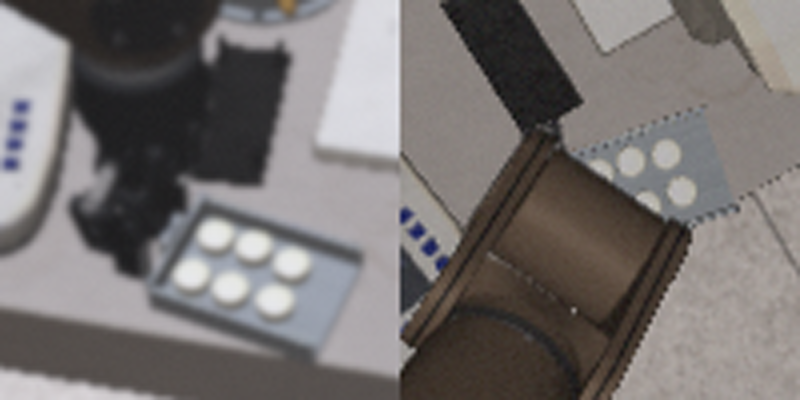

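Left half (scene): the fingers straddle the handle just behind the tray at about (140,250), and the force readings are near zero. Now I close the gripper and lift a little.

send_rows(rows="0 0 0 0 0 0 -1; 0 0 0 0 0 0 -1; 0 0 0 0 0 0 -1; 0 0 0 0 0 0 -1; 0 0 0 0 0 0 -1; 0 0 0 0 0 0 -1", grip_force=110)

```text
time: 6.4
eef_pos: [0.4033, -0.1441, 0.0312]
tcp_rot: [0.591, 0.807, 0.0, 0.0]
contact_force: [-0.1, 3.0, 5.6]
opening: 0.205
finger_force: 107.4
```

send_rows(rows="0 0 0 0 0 -5 -1; 0 0 0 0 0 -15 -1; 0 0 0 0 0 -25 -1; 0 0 0 0 0 -40 -1; 0 0 0 0 0 -50 -1; 0 0 0 0 0 -50 -1")

```text
time: 7.15
eef_pos: [0.4035, -0.1445, 0.0817]
tcp_rot: [0.591, 0.807, 0.0, 0.002]
contact_force: [-0.4, 0.0, -2.4]
opening: 0.201
finger_force: 107.9
```

Run:
```python
from mv import *
np.set_printoptions(precision=4,suppress=True)
s=ctrl.get_state(); print(s['time'],s['eef_pos'],s['opening'],s['contact_force'],s['finger_force'],s['wrist_torque'])
Rg=tool(SC,SY,0,G)[1]
json.dump([[.4024,-.1438,.080],list(Rg.as_quat())],open('cmd.json','w'))
p=shot('scene','s4.png')
for d in ctrl.look_for(p,'tablet_0')[:6]: print(d['p'],w(p,d['position']))
im=cv2.imread('pics/s4.png')[160:310,200:360]; cv2.imwrite('pics/c4.png',cv2.resize(im,None,fx=4,fy=4,interpolation=cv2.INTER_CUBIC))
```

```text
7.15 [ 0.4035 -0.1445  0.0817] 0.20119763865951168 [-0.4471  0.0362 -2.3556] 107.86104717990384 [0.107  0.0376 0.0306]
0.65 [ 0.4421 -0.2172  0.0582]
0.55 [ 0.4167 -0.2311  0.0638]
0.47 [ 0.4253 -0.1701  0.0661]
0.47 [ 0.5357 -0.399   0.0233]
```

View pics/c4.png

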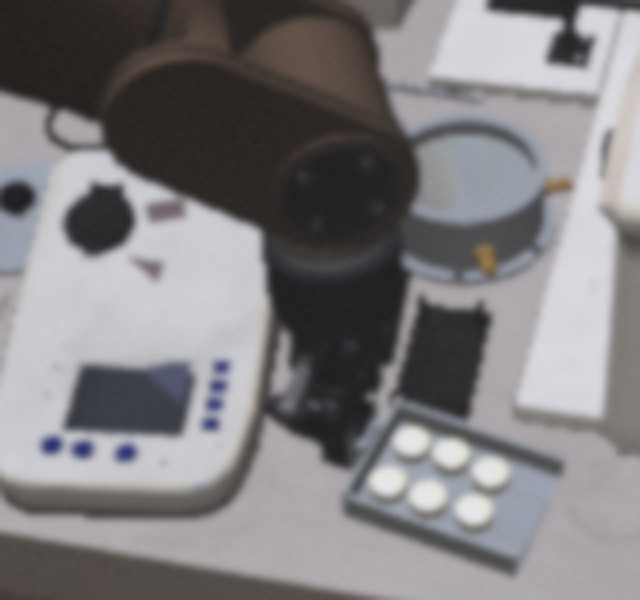

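The scoop is held level about 50 mm up, with all six tablets on it. Tray corners in this crop are at (560,465), (515,572) and (400,402). I'll compare the held pose with the model, fit the arm kinematics roughly, and plan the carry.

Run:
```python
from mv import *
from scipy.optimize import least_squares
np.set_printoptions(precision=4,suppress=True)
p=shot('scene'); q=shot('top')
c,r=cur(); Ro=r*R.from_matrix(F); O=c+r.apply([0,0,.003])-Ro.apply(G)
for n,b,u in [('FL',[.05,.039,.018],(560,465)),('FR',[.05,-.039,.018],(515,572)),('BL',[-.055,.039,.018],(400,402))]:
    X=O+Ro.apply(b); print(n,'model',X,'seen at that z',onz(p,200+u[0]/4,160+u[1]/4,X[2]))
d=[(.2872,1.5782,.667,.252),(-.1805,2.2423,.416,.1607),(.0711,2.3001,.4155,.0297)]
f=lambda v:np.ravel([[v[0]*np.sin(a)+v[1]*np.sin(a+b)+v[2]-x,v[0]*np.cos(a)+v[1]*np.cos(a+b)+v[3]-z] for a,b,x,z in d])
s=least_squares(f,[.4,.4,0,0]); print(s.x,s.cost)
Rg=tool(SC,SY,0,G)[1]; up=lambda y,pt:obj(y,pt)*R.from_matrix(F)
plan([([.4035,-.142,.20],up(SY,-6),7),([.43,-.09,.20],up(SY,-6),4),([.487,-.021,.20],up(0,-6),18),([.487,-.021,.20],up(0,-6),2)],-1)
```

```text
FL model [ 0.4762 -0.2483  0.0677] seen at that z [ 0.4697 -0.2495  0.0677]
FR model [ 0.4018 -0.2718  0.0677] seen at that z [ 0.3955 -0.2808  0.0677]
BL model [ 0.4446 -0.1482  0.0678] seen at that z [ 0.4431 -0.1464  0.0678]
[ 0.4496  0.572  -0.01   -0.0111] 2.2996265868225125e-05
0 -0.9 0 0.2 0.2 -17.1 -1; 0 -1.7 0 0.4 0.5 -34.3 -1; 0 -2.6 0 0.6 0.7 -51.4 -1; 0 -3.4 0 0.8 0.9 -68.6 -1; 0 -4.3 0 1 1.1 -85.7 -1; 0 -5.1 0 1.2 1.4 -102.9 -1; 0 -6 0 1.4 1.6 -120 -1; 0 -6 0 11.8 11.8 -120 -1
0 0 0 10.3 10.2 -1.1 -1; 0 0 0 20.7 20.5 -2.2 -1; 0 0 0 31 30.7 -3.3 -1; -0.4 0 -4 33.7 34.9 -3.5 -1; -0.8 0 -8 36.4 39 -3.8 -1; -1.3 0 -12 39.1 43.2 -4.1 -1; -1.7 0 -16 41.8 47.4 -4.4 -1; -2.1 0 -20 44.5 51.6 -4.7 -1
-0.4 0 -4 1.1 4.8 -0.1 -1; -0.8 0 -8 2.2 9.7 -0.2 -1; -1.3 0 -12 3.3 14.5 -0.3 -1; -1.7 0 -16.1 4.4 19.4 -0.4 -1; -2.1 0 -20.1 5.5 24.2 -0.6 -1; -2.5 0 -24.1 6.6 29 -0.7 -1; -3 0 -28.1 7.7 33.9 -0.8 -1; -3.4 0 -32.1 8.8 38.7 -0.9 -1
-0.4 0 -4 -1.7 4.7 0.2 -1; -0.8 0 -8 -3.3 9.4 0.4 -1; -1.2 0 -12 -5 14.1 0.5 -1; -1.7 0 -16 -6.6 18.8 0.7 -1; -2.1 0 -20 -8.3 23.5 0.9 -1; -2.1 0 -20 -8.3 23.5 0.9 -1; -2.1 0 -20 -8.3 23.5 0.9 -1
```

send_rows(rows="0 -0.9 0 0.2 0.2 -17.1 -1; 0 -1.7 0 0.4 0.5 -34.3 -1; 0 -2.6 0 0.6 0.7 -51.4 -1; 0 -3.4 0 0.8 0.9 -68.6 -1; 0 -4.3 0 1 1.1 -85.7 -1; 0 -5.1 0 1.2 1.4 -102.9 -1; 0 -6 0 1.4 1.6 -120 -1; 0 -6 0 11.8 11.8 -120 -1")

```text
time: 8.35
eef_pos: [0.4114, -0.1295, 0.2024]
tcp_rot: [0.591, 0.805, -0.031, 0.044]
contact_force: [0.7, 1.1, -2.5]
opening: 0.199
finger_force: 108.6
```

send_rows(rows="0 0 0 10.3 10.2 -1.1 -1; 0 0 0 20.7 20.5 -2.2 -1; 0 0 0 31 30.7 -3.3 -1; -0.4 0 -4 33.7 34.9 -3.5 -1; -0.8 0 -8 36.4 39 -3.8 -1; -1.3 0 -12 39.1 43.2 -4.1 -1; -1.7 0 -16 41.8 47.4 -4.4 -1; -2.1 0 -20 44.5 51.6 -4.7 -1")

```text
time: 9.35
eef_pos: [0.4463, -0.0701, 0.1998]
tcp_rot: [0.439, 0.897, -0.023, 0.046]
contact_force: [-0.1, 0.0, -2.5]
opening: 0.202
finger_force: 108.1
```

send_rows(rows="-0.4 0 -4 1.1 4.8 -0.1 -1; -0.8 0 -8 2.2 9.7 -0.2 -1; -1.3 0 -12 3.3 14.5 -0.3 -1; -1.7 0 -16.1 4.4 19.4 -0.4 -1; -2.1 0 -20.1 5.5 24.2 -0.6 -1; -2.5 0 -24.1 6.6 29 -0.7 -1; -3 0 -28.1 7.7 33.9 -0.8 -1; -3.4 0 -32.1 8.8 38.7 -0.9 -1")

```text
time: 10.35
eef_pos: [0.4714, -0.0395, 0.1997]
tcp_rot: [0.173, 0.984, -0.009, 0.051]
contact_force: [0.3, -0.3, -2.6]
opening: 0.201
finger_force: 108.1
```

send_rows(rows="-0.4 0 -4 -1.7 4.7 0.2 -1; -0.8 0 -8 -3.3 9.4 0.4 -1; -1.2 0 -12 -5 14.1 0.5 -1; -1.7 0 -16 -6.6 18.8 0.7 -1; -2.1 0 -20 -8.3 23.5 0.9 -1; -2.1 0 -20 -8.3 23.5 0.9 -1; -2.1 0 -20 -8.3 23.5 0.9 -1")

```text
time: 11.22
eef_pos: [0.4871, -0.0208, 0.2]
tcp_rot: [-0.0, 0.999, 0.0, 0.052]
contact_force: [0.7, -0.6, -2.5]
opening: 0.199
finger_force: 108.0
```

Run:
```python
from mv import *
np.set_printoptions(precision=4,suppress=True)
s=ctrl.get_state(); c,r=cur(); print(s['time'],s['qpos'],c,s['contact_force'],load()[0],(load()[1].inv()*r).as_rotvec(degrees=True))
Ro=r*R.from_matrix(F); O=c+r.apply([0,0,.003])-Ro.apply(G)
for n in ['scene','top']:
    p=shot(n,n+'5.png')
    for nm,b in [('FL',[.05,.039,.018]),('FR',[.05,-.039,.018]),('BL',[-.055,.039,.018]),('lip',[.05,0,.0025])]: print(n,nm,O+Ro.apply(b),pix(p,O+Ro.apply(b)).round(1))
    for d in ctrl.look_for(p,'scoop_lip')[:1]: print(d['p'],w(p,d['position']))
    print('pot',pix(p,[.634,-.021,.054]))
a=cv2.imread('pics/scene5.png')[120:270,220:370]; b=cv2.imread('pics/top5.png')[130:280,220:370]
cv2.imwrite('pics/c5.png',cv2.resize(np.hstack([a,b]),(800,400),interpolation=cv2.INTER_CUBIC))
```

```text
11.225 [-0.2641 -0.1383  2.1306  0.0316  1.0491 -1.8494] [ 0.4871 -0.0208  0.2   ] [ 0.6761 -0.5642 -2.4884] [ 0.487 -0.021  0.2  ] [ 0.0012  0.0539 -0.0081]
scene FL [0.6097 0.0182 0.2007] [297.2 158.1]
scene FR [ 0.6097 -0.0598  0.2007] [319.5 170.1]
scene BL [0.5053 0.0182 0.1898] [267.8 180.2]
scene lip [ 0.6113 -0.0208  0.1853] [308.8 168.6]
0.84 [ 0.5523 -0.0324  0.1787]
pot [315.961 203.248]
top FL [0.6097 0.0182 0.2007] [268.8 187.8]
top FR [ 0.6097 -0.0598  0.2007] [299.7 188. ]
top BL [0.5053 0.0182 0.1898] [268.7 229.4]
top lip [ 0.6113 -0.0208  0.1853] [284.7 188. ]
0.94 [ 0.5609 -0.0195  0.1769]
pot [288.4183 185.9991]
```

View pics/c5.png

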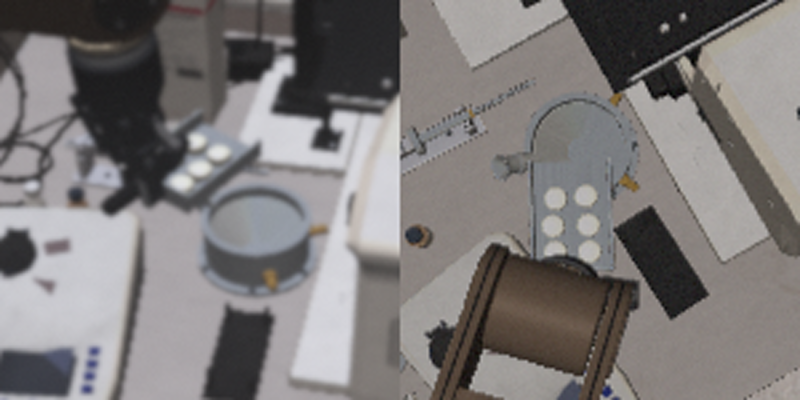

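Scene half: the scoop sits left of and above the pot, with its front corner FR at (260,150), a few degrees lower than modelled. The top half shows all six tablets and the tray laterally over the pot. Before tilting, I check what stands beyond the pot at wrist height.

Run:
```python
from mv import *
np.set_printoptions(precision=3,suppress=True)
a=shot('top'); b=shot('scene')
for n,t,s in [('armtip',(320,105),(395,132)),('armstart',(245,97),(352,92)),('posttop',(213,48),(337,33)),('head front',(262,35),(0,0)),('stage FL',(302,163),(330,172)),('micro box FL top',(331,152),(358,185))]:
    r1=ray(a,*t); r2=ray(b,*s); X=tri([r1,r2]); print(n,X,np.linalg.norm(np.cross(X-r1[0],r1[1]))*2)
for X in [(.79,-.02,.34),(.75,-.02,.30),(.70,-.02,.25),(.79,.04,.34),(.79,-.08,.34)]: print(X,pix(a,X).round(),pix(b,X).round())
```

```text
armtip [ 0.822 -0.119  0.232] 0.02374862149100746
armstart [0.831 0.051 0.286] 0.04618211474549371
posttop [0.872 0.112 0.424] 0.0005257987978970971
head front [ 0.366 -0.029  0.844] 0.5892597728605498
stage FL [ 0.672 -0.055  0.159] 0.024055257446625237
micro box FL top [ 0.704 -0.129  0.137] 0.03120037376467952
(0.79, -0.02, 0.34) [280. 100.] [355.  88.]
(0.75, -0.02, 0.3) [281. 122.] [344. 108.]
(0.7, -0.02, 0.25) [283. 148.] [331. 133.]
(0.79, 0.04, 0.34) [253. 100.] [337.  81.]
(0.79, -0.08, 0.34) [307. 100.] [374.  95.]
```

Run:
```python
import cv2,numpy as np
a=cv2.imread('pics/top0.png')[20:190,180:400]; b=cv2.imread('pics/scene0.png')[20:190,250:470]
cv2.imwrite('pics/c6.png',cv2.resize(np.vstack([a,b]),(770,600*0+595*2//2),interpolation=cv2.INTER_CUBIC) if 0 else cv2.resize(np.hstack([a,b]),(800,309),interpolation=cv2.INTER_CUBIC))
```

```text
(no output)
```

View pics/c6.png

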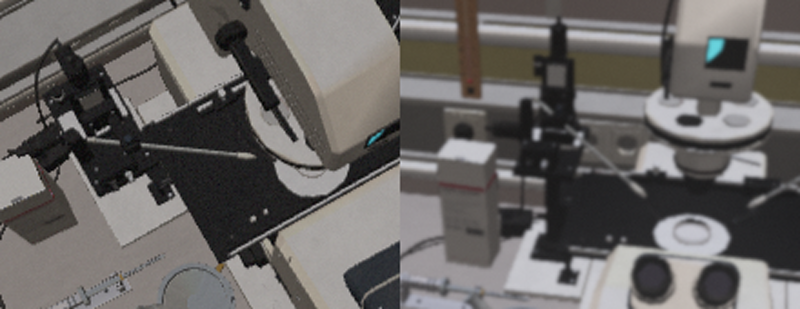

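The rod holder beyond the pot runs at roughly x 0.82, z 0.25–0.29, so I keep the wrist short of x ≈ 0.75. I pour at a true pitch of about 46°, tipping slowly about the lip.

```bash
cat >> mv.py <<'E'
SAG=5.
def pour(L,yaw,th):
    Ro=obj(yaw,th); Rt=obj(yaw,th-SAG)*R.from_matrix(F)
    return np.array(L)+Ro.apply(G-np.array([.05,0,.0025]))-.003*Rt.as_matrix()[:,2],Rt
E
python3 - <<'E'
from mv import *
plan([(*pour([.606,-.021,.085],0,15),8),(*pour([.606,-.021,.072],0,24),5),(*pour([.606,-.021,.070],0,38),9),(*pour([.606,-.021,.070],0,46),5),(*pour([.606,-.021,.070],0,46),3)],-1)
print(load()[0])
E
```

```text
0 2 0 -0.2 0 7.2 -1; 0 4 0 -0.5 0 14.3 -1; 0 6 0 -0.7 0 21.5 -1; 0 8 0 -1 0 28.7 -1; 0 10 0 -1.2 0 35.8 -1; 0 12 0 -1.5 0 43 -1; 0 14 0 -1.7 0 50.1 -1; 0 16 0 -2 0 57.3 -1
0 1.8 0 -1.9 0 -1.1 -1; 0 3.6 0 -3.9 0 -2.2 -1; 0 5.4 0 -5.8 0 -3.2 -1; 0 7.2 0 -7.7 0 -4.3 -1; 0 9 0 -9.7 0 -5.4 -1; 0 10.6 0 -11.6 0 -8 -1; 0 12.1 0 -13.5 0 -10.6 -1; 0 13.7 0 -15.4 0 -13.2 -1
0 1.5 0 -1.3 0 -3 -1; 0 3.1 0 -2.5 0 -6 -1; 0 4.6 0 -3.8 0 -9 -1; 0 6.2 0 -5 0 -12 -1; 0 7.8 0 -6.3 0 -14.9 -1; 0 9.3 0 -7.5 0 -17.9 -1; 0 10.9 0 -9.3 0 -20.9 -1; 0 12.5 0 -11.1 0 -23.9 -1
0 1.6 0 -1.1 0 -3.3 -1; 0 3.2 0 -2.2 0 -6.7 -1; 0 4.8 0 -3.3 0 -10 -1; 0 4.8 0 -3.3 0 -10 -1; 0 4.8 0 -3.3 0 -10 -1; 0 4.8 0 -3.3 0 -10 -1
[ 0.54082152 -0.02097616  0.17708323]
```

send_rows(rows="0 2 0 -0.2 0 7.2 -1; 0 4 0 -0.5 0 14.3 -1; 0 6 0 -0.7 0 21.5 -1; 0 8 0 -1 0 28.7 -1; 0 10 0 -1.2 0 35.8 -1; 0 12 0 -1.5 0 43 -1; 0 14 0 -1.7 0 50.1 -1; 0 16 0 -2 0 57.3 -1")

```text
time: 12.52
eef_pos: [0.4954, -0.0211, 0.1431]
tcp_rot: [-0.0, 0.996, 0.0, -0.088]
contact_force: [0.3, 0.1, -2.7]
opening: 0.2
finger_force: 108.3
```

Run:
```python
from mv import *
np.set_printoptions(precision=4,suppress=True)
s=ctrl.get_state(); print(s['time'],s['qpos'],s['contact_force'])
L=np.array([.606,-.021,.085]); Ro=obj(0,15)
p=shot('scene','s7.png')
for k in [(0,.039,0),(0,-.039,0),(0,.039,.0155),(0,-.039,.0155)]: print(pix(p,L+Ro.apply(k)).round(1))
im=cv2.imread('pics/s7.png')[130:260,240:370]; cv2.imwrite('pics/c7.png',cv2.resize(im,None,fx=4.5,fy=4.5,interpolation=cv2.INTER_CUBIC))
```

```text
12.525 [-0.2289  0.1061  2.0087 -0.0426  1.199  -1.7814] [ 0.2994  0.094  -2.744 ]
[298.3 193.5]
[319.3 205.9]
[299.1 188.6]
[320.2 200.8]
```

View pics/c7.png

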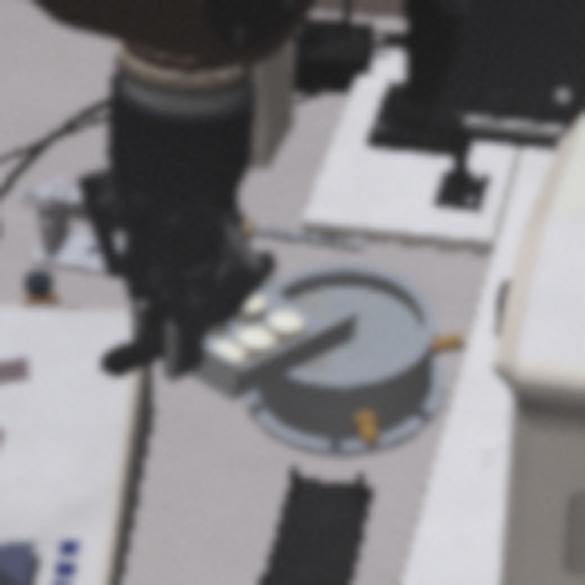

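The front right wall corner of the scoop appears at (355,318), which is pixel (318.9,200.7). The prediction was (320.2,200.8), so the 5° sag holds and the lip is inside the rim. That was my tenth picture, so from here I rely on numbers.

send_rows(rows="0 1.8 0 -1.9 0 -1.1 -1; 0 3.6 0 -3.9 0 -2.2 -1; 0 5.4 0 -5.8 0 -3.2 -1; 0 7.2 0 -7.7 0 -4.3 -1; 0 9 0 -9.7 0 -5.4 -1; 0 10.6 0 -11.6 0 -8 -1; 0 12.1 0 -13.5 0 -10.6 -1; 0 13.7 0 -15.4 0 -13.2 -1")

```text
time: 13.58
eef_pos: [0.5129, -0.0211, 0.1541]
tcp_rot: [-0.0, 0.979, 0.0, -0.206]
contact_force: [-0.5, -1.2, -2.1]
opening: 0.203
finger_force: 108.6
```

send_rows(rows="0 1.5 0 -1.3 0 -3 -1; 0 3.1 0 -2.5 0 -6 -1; 0 4.6 0 -3.8 0 -9 -1; 0 6.2 0 -5 0 -12 -1; 0 7.8 0 -6.3 0 -14.9 -1; 0 9.3 0 -7.5 0 -17.9 -1; 0 10.9 0 -9.3 0 -20.9 -1; 0 12.5 0 -11.1 0 -23.9 -1")

```text
time: 14.58
eef_pos: [0.5327, -0.0211, 0.1714]
tcp_rot: [-0.0, 0.95, 0.0, -0.311]
contact_force: [0.2, -0.3, -1.9]
opening: 0.198
finger_force: 108.5
```

send_rows(rows="0 1.6 0 -1.1 0 -3.3 -1; 0 3.2 0 -2.2 0 -6.7 -1; 0 4.8 0 -3.3 0 -10 -1; 0 4.8 0 -3.3 0 -10 -1; 0 4.8 0 -3.3 0 -10 -1; 0 4.8 0 -3.3 0 -10 -1")

```text
time: 15.32
eef_pos: [0.5409, -0.021, 0.1775]
tcp_rot: [-0.0, 0.937, 0.0, -0.35]
contact_force: [-0.3, 0.0, -1.8]
opening: 0.195
finger_force: 110.1
```

```bash
cat > tab.py <<'E'
from mv import *
np.set_printoptions(precision=4,suppress=True)
s=ctrl.get_state(); print(s['time'],s['qpos'],s['eef_pos'],s['contact_force'],s['opening'])
for n in ['scene','top']:
    p=shot(n,n+'_%d.png'%(s['time']*100))
    for d in ctrl.look_for(p,'tablet_0')[:8]: X=w(p,d['position']); print(n,round(d['p'],2),X,pix(p,X).round())
E
python3 tab.py
```

```text
15.325 [-0.1771  0.4426  1.6261 -0.1185  1.779  -1.7303] [ 0.5409 -0.021   0.1775] [-0.343   0.0332 -1.8326] 0.19539285095522835
```

Run:
```python
from mv import *
np.set_printoptions(precision=2,suppress=True)
f=[]
for i in range(4):
    p=shot(['scene','top'][i%2],'q%d.png'%i); f.append(ctrl.get_state()['contact_force'])
print(np.mean(f,0))
b0=cv2.imread('pics/scene0.png'); print('tablet rgb',b0[291,322],b0[288,312],'rim',b0[203,316])
for i,n in enumerate(['scene','top']):
    im=cv2.imread('pics/q%d.png'%i).astype(int); m=((im.min(2)>165)).astype(np.uint8)
    k,_,st,c=cv2.connectedComponentsWithStats(m)
    print(n,[(c[j].round(),st[j,4]) for j in range(1,k) if st[j,4]>5 and 230<c[j][0]<360 and 130<c[j][1]<300])
    o=im[160:232:2,276:352:2].min(2) if n=='scene' else im[160:232:2,256:320:2].min(2)
    print('\n'.join(' '.join('%2d'%(v//8) for v in r) for r in o))
```

```text
[ 0.13  0.06 -1.55]
tablet rgb [218 215 214] [206 202 201] rim [154 143 138]
scene [(array([250., 171.]), np.int32(8)), (array([260., 173.]), np.int32(21)), (array([266., 186.]), np.int32(139)), (array([231., 189.]), np.int32(11)), (array([235., 237.]), np.int32(3940)), (array([323., 204.]), np.int32(9)), (array([313., 208.]), np.int32(14)), (array([319., 210.]), np.int32(18)), (array([310., 212.]), np.int32(10)), (array([287., 264.]), np.int32(29))]
12 11  8  5  4  4  4  5  4  4  5  5  4  4  4  5  5  4  4  6  8 21 23 11  5  4  4  4  4  4  4  4  4  4  6  8  8  7
13 11  8  5  5  4  5  5  4  5  5  5  5  5  4  5  4  4  5  8  9 19 23 16 12 10  7  7  6  5  4  4  4  4 12 22 22 21
16 15  9  5  5  5  5  4  4  5  5  5  5  4  4  4  4  5  7  8  8 13 23 24 24 23 22 22 20 19 16 15 10  6 18 25 25 25
19 18 10  5  5  5  5  4  4  4  5  5  5  4  4  4  5  9  8  6  5  6 15 22 25 25 26 26 25 25 25 24 16  7 20 25 25 25
19 19 12  6  5  5  5  4  4  4  5  5  5  7  5  4  9 12  6  5  5  4  6 14 24 25 25 25 26 26 25 18  9  5 13 20 22 25
19 19 18 11  6  5  5  4  5  6  5  4  4  5  5  5  8  7  5  5  4  5  6 16 25 
[... 6622 characters left out ...]
3  4  5  4  4  3  4  3  4  3
 7  7  7  6  6  7  7  7  6  6  6  5  4  3  3  1  5 15  4 13 15 15 15  4  4  4  4  4  5  4  4  4
 7  7  6  6  7  7  6  6  6  6  6  5  4  3  1  3  4 15  4 15 16 16 16 15  2  4  4  4  4  4  5  4
 7  7  7  7  7  7  7  7  6  6  6  5  3  1  2  2  3 15  4 16 16 16 16 16  3  4  4  5  4  5  4  4
 7  7  7  7  7  6  6  7  7  6  6  5  3  3  2  3  6 16 17 16 16 16 16 17 16  4  4  4  3  4  4  4
 7  7  7  7  7  6  7  7  6  6  6  5  3  1  3  3  9 16 17 16 17 16 17 16 17 10  4  3  4  3  4  3
 7  7  7  7  6  7  7  6  6  6  6  5  3  2  3  2  9 16 16 17 16 16 16 16 16 16  4  4  4  4  4  4
 7  7  7  7  7  6  7  7  6  6  6  4  3  3  3  3  9 16 17 17 16 16 16 16 16 17 15  4  4  3  4  4
```

Reading the pixel dump, bright tablet blobs sit in the pot around scene (310–323, 204–212). The wrist load fell from about 2.5 N to 1.55 N, which is the weight of six tablets. I back out, level the scoop and check.

Run:
```python
from mv import *
plan([(*pour([.604,-.021,.14],0,32),5),(*pour([.604,-.021,.185],0,-1),7),(*pour([.604,-.021,.185],0,-1),2)],-1)
```

```text
0 -2.8 0 10.6 0 -4.3 -1; 0 -5.6 0 21.2 0 -8.6 -1; 0 -8.4 0 31.8 0 -12.9 -1; 0 -11.2 0 42.4 0 -17.2 -1; 0 -14 0 53 0 -21.5 -1; 0 -18.7 0 55 0 -16.4 -1; 0 -23.4 0 57 0 -11.4 -1; 0 -28.1 0 58.9 0 -6.3 -1
0 -4.7 0 4.1 0 3.5 -1; 0 -9.5 0 8.2 0 7.1 -1; 0 -14.2 0 12.4 0 10.6 -1; 0 -18.9 0 16.5 0 14.2 -1; 0 -18.9 0 16.5 0 14.2 -1; 0 -18.9 0 16.5 0 14.2 -1
```

send_rows(rows="0 -2.8 0 10.6 0 -4.3 -1; 0 -5.6 0 21.2 0 -8.6 -1; 0 -8.4 0 31.8 0 -12.9 -1; 0 -11.2 0 42.4 0 -17.2 -1; 0 -14 0 53 0 -21.5 -1; 0 -18.7 0 55 0 -16.4 -1; 0 -23.4 0 57 0 -11.4 -1; 0 -28.1 0 58.9 0 -6.3 -1")

```text
time: 16.73
eef_pos: [0.5004, -0.0211, 0.221]
tcp_rot: [-0.0, 0.994, 0.0, -0.111]
contact_force: [0.1, -0.5, -0.7]
opening: 0.141
finger_force: 114.6
```

send_rows(rows="0 -4.7 0 4.1 0 3.5 -1; 0 -9.5 0 8.2 0 7.1 -1; 0 -14.2 0 12.4 0 10.6 -1; 0 -18.9 0 16.5 0 14.2 -1; 0 -18.9 0 16.5 0 14.2 -1; 0 -18.9 0 16.5 0 14.2 -1")

```text
time: 17.48
eef_pos: [0.4817, -0.0212, 0.2111]
tcp_rot: [-0.0, 0.999, 0.0, 0.052]
contact_force: [-0.2, 0.3, -0.4]
opening: 0.139
finger_force: 114.7
```

```bash
cat >> tab.py <<'E'
    m=(cv2.imread('pics/'+n+'_%d.png'%(s['time']*100)).min(2)>165).astype(np.uint8)
    k,_,st,c=cv2.connectedComponentsWithStats(m)
    print(n,[(c[j].round(),st[j,:].tolist()) for j in range(1,k) if st[j,4]>5 and 255<c[j][0]<335 and 150<c[j][1]<270])
E
python3 tab.py
python3 - <<'E'
from mv import *
L=lambda z:SC+obj(SY,0).apply([.05,0,.0025])+[0,0,z]
p0,r0=pour(L(.15),SY,0)
up=lambda y:pour(L(0),y,-1)[1]
plan([([.43,-.09,.20],up(SY),13),(p0,r0,5),(pour(L(.03),SY,0)[0],r0,6),(pour(L(.006),SY,0)[0],r0,4),(pour(L(.006),SY,0)[0],r0,1)],-1)
print(load()[0])
E
```

```text
17.475 [-0.2683 -0.1652  2.1325  0.0316  1.0737 -1.8532] [ 0.4817 -0.0212  0.2111] [-0.1618  0.2542 -0.4455] 0.139093833197176
scene 0.52 [ 0.653  -0.0208  0.0349] [321. 205.]
scene [(array([257., 185.]), [254, 181, 8, 8, 41]), (array([287., 216.]), [276, 202, 24, 29, 247]), (array([321., 204.]), [318, 202, 8, 5, 27]), (array([315., 208.]), [310, 204, 13, 10, 62]), (array([310., 212.]), [308, 210, 5, 4, 13]), (array([275., 240.]), [274, 239, 4, 3, 7]), (array([323., 264.]), [321, 260, 5, 9, 20])]
top 0.7 [ 0.6542 -0.0132  0.0343] [286. 180.]
top 0.54 [ 0.6609 -0.0171  0.0299] [288. 178.]
top [(array([310., 166.]), [305, 161, 10, 13, 59]), (array([334., 196.]), [315, 167, 38, 60, 449]), (array([288., 179.]), [286, 178, 5, 3, 8]), (array([285., 188.]), [284, 187, 4, 3, 8]), (array([294., 188.]), [292, 187, 4, 4, 8])]
0.6 0 5.5 4 -5.3 0.4 -1; 1.2 0 11.1 8 -10.6 0.7 -1; 1.8 0 16.6 12 -15.9 1.1 -1; 2.3 0 22.2 16 -21.2 1.5 -1; 2.9 0 27.7 20 -26.5 1.9 -1; 3.5 0 33.3 24 -31.9 2.2 -1; 4.1 0 38.8 28 -37.2 2.6 -1; 4.7 0 44.4 32 -42.5 3 -1
0.6 0 5.5 -0.8 -6.5 0.9 -1; 1.1 0 11.1 -1.6 -13.1 1.8 -1; 1.7 0 16.6 -2.5 -19.6 2.7 -1; 2.3 0 22.2 -3.3 -26.2 3.5 -1; 2.9 0 27.7 -4.2 -32.7 4.4 -1; 2.9 0.2 27.7 -7.3 -44.3 8.8 -1; 2.8 0.4 27.7 -10.5 -55.8 13.1 -1; 2.8 0.6 27.7 -13.6 -67.3 17.5 -1
0 0.2 0 -8.1 -8.5 4.8 -1; 0 0.4 0 -16.3 -17 9.6 -1; 0 0.4 0 -14.4 -17 29.5 -1; 0 0.4 0 -12.5 -17 49.4 -1; 0 0.4 0 -10.6 -17 69.3 -1; 0 0.4 0 -8.7 -17 89.2 -1; 0 0.4 0 -6.8 -16.9 109.1 -1; 0 0.4 0 -5 -16.9 129.1 -1
0 0 0 0.6 0 5.9 -1; 0 0 0 1.1 0 11.9 -1; 0 0 0 1.6 0 17.9 -1; 0 0 0 2.1 0 23.9 -1; 0 0 0 2.1 0 23.9 -1
[ 0.40230019 -0.14362053  0.03595477]
```

The wrist load has dropped to about 0.4 N and the opening shrank, so the grip may have changed. I look for the scoop.

Run:
```python
from mv import *
np.set_printoptions(precision=4,suppress=True)
for n in ['scene','top','scene','top']:
    p=shot(n,n+'_now.png'); s=ctrl.get_state()
    print(s['contact_force'],s['opening'],s['wrist_torque'])
    for t in ['scoop','scoop_lip','tablet_0','gauge_tube','drying_pot']:
        for d in ctrl.look_for(p,t)[:3]: X=w(p,d['position']); print(n,t,round(d['p'],2),X,pix(p,X).round())
im=cv2.imread('pics/scene_now.png'); im0=cv2.imread('pics/q2.png')
o=im[140:240:2,256:340:2].min(2)
print('\n'.join(' '.join('%2d'%(v//8) for v in r) for r in o))
im=cv2.imread('pics/top_now.png'); o=im[170:250:2,256:320:2].min(2); print('\n'.join(' '.join('%2d'%(v//8) for v in r) for r in o))
```

```text
[-0.2372  0.3034 -1.0705] 0.13959324710278098 [-0.0184  0.0844  0.0461]
scene scoop 0.92 [ 0.5504 -0.0293  0.1936] [294. 178.]
scene scoop 0.55 [0.5105 0.1996 0.0423] [231. 194.]
scene drying_pot 0.63 [ 0.6256 -0.0185  0.0334] [313. 210.]
[-0.288   0.2767 -1.1192] 0.13405401480404885 [ 0.0291  0.1446 -0.0103]
top scoop 0.57 [ 0.556  -0.0247  0.19  ] [286. 209.]
top scoop_lip 0.96 [ 0.551  -0.0224  0.1917] [285. 211.]
top tablet_0 0.55 [ 0.6324 -0.0112  0.0384] [285. 187.]
top tablet_0 0.44 [ 0.659  -0.0168  0.0347] [288. 178.]
top drying_pot 0.98 [ 0.654  -0.0105  0.036 ] [285. 180.]
top drying_pot 0.23 [0.4267 0.2285 0.0071] [204. 258.]
[ 0.0984  0.1059 -2.0709] 0.1408304188272636 [-0.0408  0.1584  0.0134]
scene scoop 0.62 [ 0.5507 -0.0297  0.195 ] [294. 178.]
scene scoop_lip 0.79 [ 0.552  -0.0282  0.1923] [294. 178.]
scene scoop_lip 0.46 [ 0.5359 -0.3986  0.0249] [408. 305.]
scene tablet_0 0.56 [ 0.6516 -0.021   0.0363] [320. 205.]
scene tablet_0 0.5 [ 0.6257 -0.0143  0.0358] [312. 209.]
scene drying_pot 0.88 [ 0.6253 -0.0153  0.0322] [313. 210.]
[-0.1346  0.4484 -1.7164] 0.1374660
[... 9751 characters left out ...]
6 15 15 15 15 16  4  4  4  3
 3  6  6  6  6  6  6  6  6  6  5  5  5  5  4  4  3  4  3  4  6  7  9 13 15 15 16 16 14  4  3  4
 6  6  7  7  6  7  6  6  6  6  6  6  5  5  5  5  4  4  4  4  4  2  4  3  1  7  7 15 16  3  4  4
 7  7  7  7  7  6  7  6  6  6  6  6  6  6  6  5  5  5  5  5  5  3  5  4  4  4  5 15 16 16  4  4
 7  7  8  8  7  7  7  7  7  6  6  7  6  6  6  6  6  6  6  5  4  5  6  4  5  4  7 15 15 16 14  4
 8  8  8  8  8  8  8  7  7  7  6  7  7  6  6  6  7  6  6  6  5  6  6  4  5  4  7 16 16 16 16  4
10  9  9  9  8  9  8  8  7  7  7  7  7  7  7  6  7  6  7  6  3  7  6  5  6  5  5 16 16 16 15 16
 9  9  9  9 10  9  9  8  8  8  8  8  8  7  7  7  7  6  6  7  5  6  4  7  6  5 12 16 16 16 16 16
```

Run:
```python
from mv import *
np.set_printoptions(precision=4,suppress=True)
a=shot('top'); b=shot('scene')
c,r=cur()
for sag in [0,5,10]:
    Ro=r*R.from_matrix(F)*R.from_euler('Y',sag,degrees=True); O=c+r.apply([0,0,.003])-Ro.apply(G)
    for nm,k in [('FL',[.05,.039,.018]),('FR',[.05,-.039,.018]),('lipL',[.05,.039,.0]),('lipR',[.05,-.039,0]),('BR',[-.055,-.039,.018])]:
        X=O+Ro.apply(k); print(sag,nm,X,'top',pix(a,X).round(1),'scene',pix(b,X).round(1))
for n in ['top','scene']:
    g=cv2.cvtColor(cv2.imread('pics/%s_now.png'%n),cv2.COLOR_BGR2GRAY)
    if n=='top': print('v col at u=285',g[180:200,285],'u row at v=200',g[200,262:308],g[206,262:308],g[196,262:308])
    else: print(g[150:182:1,288:322:2]//8)
```

```text
0 FL [0.604  0.018  0.2115] top [268.4 189.5] scene [295.5 155.7]
0 FR [ 0.6041 -0.06    0.2115] top [299.6 189.7] scene [317.9 167.6]
0 lipL [0.6059 0.018  0.1936] top [269.2 189.7] scene [296.3 161.1]
0 lipR [ 0.606  -0.06    0.1936] top [299.9 189.8] scene [318.6 173.1]
0 BR [ 0.4997 -0.0601  0.2005] top [299.5 231.7] scene [288.1 191.1]
5 FL [0.6039 0.018  0.2008] top [268.9 190.1] scene [295.7 159.1]
5 FR [ 0.604  -0.06    0.2008] top [299.8 190.2] scene [318.  171.1]
5 lipL [0.6042 0.018  0.1828] top [269.7 190.8] scene [296.1 164.7]
5 lipR [ 0.6043 -0.06    0.1828] top [300.1 191. ] scene [318.2 176.8]
5 BR [ 0.499  -0.0601  0.199 ] top [299.5 232. ] scene [287.9 191.8]
10 FL [0.6028 0.018  0.1902] top [269.3 191. ] scene [295.6 162.7]
10 FR [ 0.6029 -0.06    0.1902] top [300.  191.2] scene [317.8 174.7]
10 lipL [0.6016 0.018  0.1723] top [270.1 192.3] scene [295.6 168.5]
10 lipR [ 0.6016 -0.06    0.1722] top [300.3 192.5] scene [317.6 180.6]
10 BR [ 0.4981 -0.0601  0.1975] top [299.5 232.3] scene [287.7 192.4]
v col at u=285 [125 115  92 142 142 171 179 179 180 182 161 133 13
[... 1639 characters left out ...]
11 18 19 19 19 19 19 19 19 19 19 20 23 23 17 22 26]
 [10 18 19 19 19 19 19 19 19 19 19 19 20 19 13 20 26]
 [ 9 18 19 19 19 19 19 19 19 19 19 19 18 14 10 18 25]
 [11 18 19 19 19 19 19 19 19 19 19 18 16 11  9 16 25]
 [13 19 19 19 19 19 19 19 19 19 18 17 12  9  9 18 25]
 [16 19 19 19 19 19 19 19 19 19 18 14  9  9 12 21 26]
 [18 19 19 19 19 19 19 19 19 18 16 11  9 10 17 24 26]
 [19 19 19 19 19 19 19 19 19 17 13  9  9 13 22 25 26]
 [19 19 19 19 19 19 19 19 18 15 10  9 11 19 25 26 26]
 [19 19 19 19 19 19 19 19 17 11  9  9 15 23 25 26 26]
 [19 19 19 19 19 19 19 18 14  9  9 10 17 22 23 24 24]
 [19 19 19 19 19 19 18 15 10  9  9 12 15 17 19 20 21]
 [19 19 19 19 19 19 17 12  9  9 11 13 13 14 15 16 17]]
```

The scoop is still held, empty and nearly level, with the front edge at top v≈190.5 and corner FR at scene about (317,169), so the sag is about 3°. Bright tablets show only in the pot. Now I return it to its place.

Run:
```python
import mv
from mv import *
st=pour([.604,-.021,.185],0,-1)
mv.SAG=3.
L=lambda z:SC+obj(SY,0).apply([.05,0,.0025])+[0,0,z]
up=lambda y:pour(L(0),y,0)[1]
p0,r0=pour(L(.15),SY,0)
plan([([.43,-.09,.20],up(SY),13),(p0,r0,4),(pour(L(.03),SY,0)[0],r0,5),(pour(L(.004),SY,0)[0],r0,4),(pour(L(.004),SY,0)[0],r0,1)],-1,start=st)
print(load()[0])
```

```text
0.4 0.2 5.6 4 -5.3 0.4 -1; 0.9 0.4 11.1 8 -10.6 0.8 -1; 1.3 0.6 16.7 12 -15.9 1.1 -1; 1.8 0.8 22.2 16 -21.2 1.5 -1; 2.2 1 27.8 20 -26.5 1.9 -1; 2.6 1.2 33.4 24 -31.8 2.3 -1; 3.1 1.4 38.9 28 -37.2 2.7 -1; 3.5 1.6 44.5 32 -42.5 3 -1
0.4 0.2 5.5 -0.8 -6.6 0.8 -1; 0.9 0.4 11.1 -1.7 -13.1 1.7 -1; 1.3 0.6 16.7 -2.5 -19.7 2.5 -1; 1.7 0.8 22.2 -3.4 -26.2 3.3 -1; 2.2 1 27.8 -4.3 -32.8 4.1 -1; 2.2 1 27.8 -8.4 -47.2 9.3 -1; 2.2 1 27.8 -12.5 -61.7 14.5 -1; 2.2 1 27.8 -16.7 -76.1 19.7 -1
0 0 0 -10.5 -10.7 5.5 -1; 0 0 0 -9.2 -10.7 29.5 -1; 0 0 0 -7.9 -10.7 53.5 -1; 0 0 0 -6.7 -10.7 77.4 -1; 0 0 0 -5.4 -10.7 101.4 -1; 0 0 0 -4.2 -10.6 125.4 -1; 0 0 0 -3.8 -10.6 131.8 -1; 0 0 0 -3.5 -10.6 138.3 -1
0 0 0 0.3 0 6.5 -1; 0 0 0 0.7 0 13 -1; 0 0 0 0.7 0 13 -1
[ 0.40232924 -0.14364143  0.03401447]
```

send_rows(rows="0.4 0.2 5.6 4 -5.3 0.4 -1; 0.9 0.4 11.1 8 -10.6 0.8 -1; 1.3 0.6 16.7 12 -15.9 1.1 -1; 1.8 0.8 22.2 16 -21.2 1.5 -1; 2.2 1 27.8 20 -26.5 1.9 -1; 2.6 1.2 33.4 24 -31.8 2.3 -1; 3.1 1.4 38.9 28 -37.2 2.7 -1; 3.5 1.6 44.5 32 -42.5 3 -1")

```text
time: 19.98
eef_pos: [0.4499, -0.0637, 0.2043]
tcp_rot: [0.381, 0.924, -0.01, 0.035]
contact_force: [-0.5, 0.2, -0.8]
opening: 0.141
finger_force: 114.5
```

send_rows(rows="0.4 0.2 5.5 -0.8 -6.6 0.8 -1; 0.9 0.4 11.1 -1.7 -13.1 1.7 -1; 1.3 0.6 16.7 -2.5 -19.7 2.5 -1; 1.7 0.8 22.2 -3.4 -26.2 3.3 -1; 2.2 1 27.8 -4.3 -32.8 4.1 -1; 2.2 1 27.8 -8.4 -47.2 9.3 -1; 2.2 1 27.8 -12.5 -61.7 14.5 -1; 2.2 1 27.8 -16.7 -76.1 19.7 -1")

```text
time: 20.98
eef_pos: [0.4088, -0.1313, 0.1847]
tcp_rot: [0.591, 0.806, -0.015, 0.021]
contact_force: [0.9, -0.5, -0.5]
opening: 0.143
finger_force: 114.6
```

send_rows(rows="0 0 0 -10.5 -10.7 5.5 -1; 0 0 0 -9.2 -10.7 29.5 -1; 0 0 0 -7.9 -10.7 53.5 -1; 0 0 0 -6.7 -10.7 77.4 -1; 0 0 0 -5.4 -10.7 101.4 -1; 0 0 0 -4.2 -10.6 125.4 -1; 0 0 0 -3.8 -10.6 131.8 -1; 0 0 0 -3.5 -10.6 138.3 -1")

```text
time: 21.98
eef_pos: [0.4029, -0.1444, 0.0475]
tcp_rot: [0.591, 0.806, -0.015, 0.021]
contact_force: [-0.5, 0.9, -0.9]
opening: 0.142
finger_force: 114.6
```

send_rows(rows="0 0 0 0.3 0 6.5 -1; 0 0 0 0.7 0 13 -1; 0 0 0 0.7 0 13 -1")

```text
time: 22.35
eef_pos: [0.4024, -0.1436, 0.0339]
tcp_rot: [0.591, 0.806, -0.015, 0.021]
contact_force: [-0.0, -0.3, -1.2]
opening: 0.138
finger_force: 114.6
```

send_rows(rows="0 0 0 0 0 1 -1; 0 0 0 0 0 2 -1; 0 0 0 0 0 2 -1")

```text
time: 22.72
eef_pos: [0.4027, -0.1439, 0.0323]
tcp_rot: [0.591, 0.806, -0.015, 0.021]
contact_force: [0.6, 0.2, -0.9]
opening: 0.14
finger_force: 114.6
```

send_rows(rows="0 0 0 0 0 1 -1; 0 0 0 0 0 2 -1; 0 0 0 0 0 2 -1")

```text
time: 23.1
eef_pos: [0.4026, -0.144, 0.0314]
tcp_rot: [0.591, 0.806, -0.016, 0.02]
contact_force: [-5.3, 2.7, 11.2]
opening: 0.14
finger_force: 117.4
```

send_rows(rows="0 0 0 0 0 1 -1; 0 0 0 0 0 1.5 -1; 0 0 0 0 0 1.5 -1")

```text
time: 23.48
eef_pos: [0.4025, -0.144, 0.031]
tcp_rot: [0.591, 0.806, -0.016, 0.019]
contact_force: [-13.6, 5.7, 23.4]
opening: 0.139
finger_force: 119.7
```

Run:
```python
from mv import *
np.set_printoptions(precision=4,suppress=True)
f=[]
for n in ['scene','scene']:
    p=shot(n,n+'_pl.png'); s=ctrl.get_state(); f.append(np.r_[s['contact_force'],s['wrist_torque']])
print(np.mean(f,0),s['eef_pos'])
for t in ['scoop','scoop_lip']:
        for d in ctrl.look_for(p,t)[:2]: X=w(p,d['position']); print(n,t,round(d['p'],2),X,pix(p,X).round())
c,r=cur(); Ro=r*R.from_matrix(F)*R.from_euler('Y',3,degrees=True); O=c+r.apply([0,0,.003])-Ro.apply(G)
for nm,k in [('FL',[.05,.039,.018]),('FR',[.05,-.039,.018]),('BR',[-.055,-.039,.018])]: print(nm,O+Ro.apply(k),pix(p,O+Ro.apply(k)).round(1),pix(p,SC+obj(SY).apply(k)).round(1))
print('orig seen FL',(210+522/4,160+517/4))
g=cv2.cvtColor(cv2.imread('pics/scene_pl.png'),cv2.COLOR_BGR2GRAY); g0=cv2.cvtColor(cv2.imread('pics/scene0.png'),cv2.COLOR_BGR2GRAY)
print(g[280:316:2,316:350:2]//8); print(g0[280:316:2,316:350:2]//8)
```

```text
[-12.1494   6.2875  23.9939   0.7284   1.2355  -0.0349] [ 0.4025 -0.1439  0.031 ]
scene scoop 0.96 [ 0.4184 -0.2055  0.0096] [312. 295.]
scene scoop_lip 0.74 [ 0.4215 -0.2063  0.009 ] [313. 295.]
FL [ 0.4765 -0.2486  0.0186] [341.3 287.9] [341.2 288.1]
FR [ 0.4021 -0.2722  0.0188] [327.9 312.5] [327.8 312.7]
BR [ 0.3704 -0.172   0.0191] [287.1 297.1] [287.  297.4]
orig seen FL (340.5, 289.25)
[[16 18 20 21 20 21 21 21 21 21 21 20 20 20 20 20 20]
 [10 10 13 15 17 19 20 21 21 21 21 21 20 20 20 20 20]
 [14 12 10 10 10 12 14 18 19 20 21 21 20 20 21 20 21]
 [20 19 17 15 12 10 10 10 12 14 17 19 19 20 20 21 21]
 [20 20 20 20 19 17 15 12 10 10 10 11 14 18 20 20 21]
 [20 20 20 20 20 20 20 19 17 15 13 10 12 18 20 20 20]
 [20 20 20 20 20 20 20 20 20 20 19 17 16 20 20 20 20]
 [20 20 20 20 20 20 20 20 20 20 20 19 19 20 21 20 20]
 [20 20 20 20 20 20 20 20 20 20 20 18 19 20 21 21 21]
 [20 20 20 20 20 20 20 20 20 20 19 19 20 21 21 21 20]
 [20 20 20 20 20 20 20 20 20 20 18 20 21 21 21 21 21]
 [20 19 19 19 19 20 20 20 20 19 19 21 21 21 21 21 21]
 [19 19 19 19 19 19 19 20 19 18 20 21 21 21 21 21 21]
 [
[... 541 characters left out ...]
14 20 26 26 26 24 19 18 17 16 13 11 13 18 18 18 18]
 [17 19 24 26 25 20 17 18 18 18 18 16 16 19 18 18 18]
 [18 16 15 18 17 14 17 18 18 18 18 17 18 19 19 18 18]
 [21 22 20 16 15 17 18 18 18 18 17 17 18 18 19 19 18]
 [26 26 26 23 18 18 18 18 18 18 16 18 19 18 19 19 18]
 [26 27 26 23 18 18 18 18 18 17 17 19 19 19 19 19 19]
 [23 25 23 18 17 18 18 18 18 17 18 19 19 19 19 19 19]
 [14 15 14 15 17 18 18 17 17 17 19 19 19 19 19 19 19]
 [16 16 17 17 17 17 17 17 16 18 19 19 19 19 19 19 19]
 [11 13 16 17 17 18 17 17 17 19 19 19 19 19 19 19 19]
 [ 9  8  9 11 14 16 17 16 18 19 19 19 19 19 19 19 19]
 [13 11 10  8  8  9 13 16 19 19 19 19 19 19 19 19 19]
 [10 11 10  8  8  8 11 17 19 19 19 19 19 19 19 19 19]]
```

The scoop rests on the bench at its original place, flat and empty. I ease the push, release and rise.

send_rows(rows="0 0 0 0 0 -1 -1; 0 0 0 0 0 -2.5 -1; 0 0 0 0 0 -2.5 0; 0 0 0 0 0 -2.5 0; 0 0 0 0 0 -2.5 0; 0 0 0 0 0 -2.5 0")

```text
time: 24.42
eef_pos: [0.4026, -0.1439, 0.0311]
tcp_rot: [0.591, 0.806, -0.015, 0.021]
contact_force: [-0.7, -0.8, -0.2]
opening: 0.498
finger_force: 0.0
```

send_rows(rows="0 0 0 0 0 -15 0; 0 0 0 0 0 -40 0; 0 0 0 0 0 -80 0; 0 0 0 0 0 -120 0; 0 0 0 0 0 -160 0; 0 0 0 0 0 -160 0")

```text
time: 25.18
eef_pos: [0.4022, -0.137, 0.196]
tcp_rot: [0.591, 0.806, -0.015, 0.026]
contact_force: [-1.1, -0.4, -0.3]
opening: 0.503
finger_force: 0.0
```

Run:
```python
from mv import *
np.set_printoptions(precision=4,suppress=True)
s=ctrl.get_state(); print(s['time'],s['eef_pos'],s['tcp_rot'],s['opening'])
json.dump([list(s['eef_pos']),list(s['tcp_rot'])],open('cmd.json','w'))
for n in ['scene','top']:
    p=shot(n,n+'_g.png')
    for t in ['scoop','tablet_0','gauge','gauge_tube','gauge_tip','gauge_rest']:
        for d in ctrl.look_for(p,t)[:2]: X=w(p,d['position']); print(n,t,round(d['p'],2),X,pix(p,X).round())
# gauge axis in top view: dark/bright structure around
g=cv2.cvtColor(cv2.imread('pics/top0.png'),cv2.COLOR_BGR2GRAY)
p=shot('top')
O=np.array([.6455,.154,.045])
for yaw in [-62.5]:
    for x in np.arange(-.09,.15,.01):
        prof=[]
        for y in np.arange(-.02,.0201,.002):
            u,v=pix(p,O+obj(yaw).apply([x,y,.0])); prof.append(int(cv2.getRectSubPix(g,(1,1),(float(u),float(v)))[0,0])//8)
        print('%5d'%(x*1000),' '.join('%2d'%q for q in prof))
```

```text
25.175 [ 0.4022 -0.137   0.196 ] [ 0.5908  0.8062 -0.0149  0.0259] 0.5034745122415556
scene scoop 0.67 [0.6786 0.0918 0.0453] [298. 182.]
scene scoop 0.55 [ 0.4201 -0.2017  0.0037] [311. 295.]
scene tablet_0 0.59 [ 0.6277 -0.0156  0.0356] [313. 209.]
scene tablet_0 0.5 [ 0.6534 -0.0225  0.036 ] [321. 205.]
top scoop 0.68 [ 0.4284 -0.2204  0.003 ] [357. 258.]
top tablet_0 0.61 [ 0.6312 -0.0321  0.0299] [293. 188.]
top tablet_0 0.53 [ 0.6343 -0.0134  0.0392] [286. 187.]
top gauge 0.87 [0.6409 0.1681 0.0539] [223. 183.]
top gauge_tube 0.52 [0.6139 0.0494 0.0894] [262. 191.]
top gauge_rest 0.81 [0.6355 0.1551 0.0072] [230. 187.]
  -90 16 15 15 16 16 16 15 15 14 14 12 13 15 13 12 15 16 16 16 15 16
  -80 15 11  9  7 10 14 13 10 11 14 16 17 16 16 17 14 10 13 17 16 16
  -70 11  7  7  8  7  7  7  9 12 15 16 15 14 15 15 13 14 15 15 16 16
  -60 17 17 17 17 17 17 14 10  9 14 17 19 19 19 16 14 14 15 16 15 16
  -50 18 17 17 17 16 13 10  8 10 12 14 18 19 19 17 13 14 15 16 16 16
  -40 18 17 17 17 17 15 12  9 10 13 17 19 19 18 17 13 13 15 16 16 16
  -30 18 17 17 17 17 16 12 10 10 15 16 15 15 16 15 12
[... 488 characters left out ...]
6 16 16 16
   49 13  9  8 11 16 15 14 17 13  9 14 15 15 14 11 12 15 17 16 15 16
   59 17 17 17 16 16 17 17 16 15 13 13 13 13 14 15 16 16 16 16 16 16
   69 16 16 16 16 16 16 15 16 15 14 13 13 12 14 16 16 16 16 16 16 16
   79 16 16 16 16 15 16 16 16 15 11 10 12 15 15 15 16 16 16 16 16 16
   89 16 16 16 16 16 15 16 16 15 14 14 14 15 16 16 16 16 16 16 16 16
   99 16 16 16 16 16 16 15 15 16 16 16 15 14 14 16 16 16 16 16 16 15
  109 16 16 16 16 16 16 16 16 15 14 11 11 13 11 13 16 16 16 16 16 16
  119 16 16 16 16 16 16 16 15 15 15 13 11 12 13 15 16 16 15 16 16 16
  129 16 16 15 15 16 16 16 16 15 15 14 15 14 12 13 15 15 16 16 16 16
  139 16 16 16 16 16 15 15 15 16 16 16 16 15 15 15 15 16 16 16 16 16
```

```bash
cat > tube.py <<'E'
from mv import *
import sys
a=shot('top'); b=shot('scene')
def prof(p,img,C,ax,S,T,lat=None):
    g=cv2.cvtColor(cv2.imread(img),cv2.COLOR_BGR2GRAY); E=np.array(p['extrinsics']); cam=-E[:3,:3].T@E[:3,3]
    d=C-cam; l=np.cross(ax,d); l/=np.linalg.norm(l)
    print('lat',l.round(2))
    for s in S: print('%5.0f'%(s*1000),' '.join('%2d'%(int(cv2.getRectSubPix(g,(1,1),tuple(map(float,pix(p,C+s*ax+t*l))))[0,0])//8) for t in T))
if __name__=='__main__':
    y=np.radians(104); ax=np.array([np.cos(y)*np.cos(np.radians(42)),np.sin(y)*np.cos(np.radians(42)),np.sin(np.radians(42))])
    C=np.array([.634+.083*np.cos(y),-.021+.083*np.sin(y),.097]); print(C)
    S=np.arange(-.048,.013,.004); T=np.arange(-.024,.0241,.002)
    prof(a,'pics/top0.png',C,ax,S,T); prof(b,'pics/scene0.png',C,ax,S,T)
    # pot rim radial profile
    for p,f in [(a,'pics/top0.png'),(b,'pics/scene0.png')]:
        g=cv2.cvtColor(cv2.imread(f),cv2.COLOR_BGR2GRAY)
        for th in range(0,360,30):
            print('%4d'%th,' '.join('%2d'%(int(cv2.getRectSubPix(g,(1,1),tuple(map(float,pix(p,np.array([.634,-.021,.054])+r*np.array([np.cos(np.radians(th)),np.sin(np.radians(th)),0])))))[0,0])//8) for r in np.arange(.040,.0701,.002)))
E
python3 tube.py
```

```text
[0.61392048 0.05953455 0.097     ]
lat [-0.98 -0.12 -0.13]
  -48 13 13 13 13 13 14 14 14 14 13 13 13 13 13 13 14 14 15 13 12 13 14 14 15 15
  -44 11 13 14 14 15 15 15 14 14 14 14 14 13 13 12 12 12 13 13 13 14 15 15 15 15
  -40 13 12 11  9  8  8  8 10 12 13 13 14 13 13 12 10 11 12 14 14 15 15 15 14 13
  -36 15 15 15 15 14 14 14 13 12 13 13 13 13 13 12 11 10 11 14 14 15 15 15 15 15
  -32 15 15 15 15 15 15 15 14 12 12 13 14 14 13 12 11 10 11 14 15 15 15 16 16 16
  -28 16 16 16 16 16 16 15 13 12 12 13 14 14 13 13 12 10 12 14 16 15 15 15 16 16
  -24 16 16 16 16 16 16 16 14 13 14 14 14 14 13 13 12 12 11 12 14 15 15 16 16 16
  -20 16 16 16 16 16 16 16 14 13 13 13 13 13 12 12 11 11 11 12 14 15 16 16 16 16
  -16 16 16 16 16 16 16 16 15 13 12 12 12 12 12 11 10  9  8 13 15 16 16 16 16 16
  -12 16 16 16 16 16 16 16 15 13 12 12 12 12 12 11 10  9  9 14 15 16 16 16 16 16
   -8 16 16 16 16 16 16 16 15 13 12 11 11 10 10 10 10  9  9 11 14 16 16 16 16 16
   -4 16 16 15 16 16 16 16 15 14 12 12 13 10 11 13 13 13 12 10 12 14 16 16 16 16
    0 16 16 16 16 16 16 16 14 12 10 11 12 13 14 14 14 14 13 12 12 12 
[... 2146 characters left out ...]
16 15 13 17
 330 15 15 15 14 13 11 13 15 15 14 13 12 12 12 12 11
   0 16 15 14 12 11 10 11 12 14 16 17 18 18 18 19 19
  30 16 15 13 12 10  9 10 10 12 13 15 16 17 18 18 19
  60 16 15 14 12 11 10 10 11 11 13 15 16 17 18 18 19
  90 16 15 14 13 11 10 10 11 13 15 15 16 15 15 15 14
 120 16 16 15 14 13 13 14 16 17 17 18 18 18 19 19 19
 150 16 16 16 16 16 17 17 16 16 16 17 18 19 19 19 19
 180 16 16 17 17 16 15 13 11 10  9  8  8  8  8  9  9
 210 17 17 17 16 15 13 12 10  9  8  9  9  8  8  8  8
 240 18 17 17 16 15 13 11 10  9  9  9  9  9  9  9  9
 270 18 18 17 17 16 15 12 10  9  8  8  8  8  8  9 11
 300 18 18 18 18 18 17 16 15 14 14 13 13 13 13 13 13
 330 17 17 16 14 13 14 15 17 18 18 19 19 19 19 19 19
```

Tube estimate from the profiles: yaw about 106.5°, mouth near (0.610, 0.060, 0.097). The gauge axis is offset +1.7 mm, giving an origin of (0.647, 0.155). Next I move over the gauge.

```bash
cat >> mv.py <<'E'
GO=np.array([.647,.1548,.045]); GY=-62.5; GG=np.array([-.042,0,0])
E
python3 - <<'E'
from mv import *
g,r=tool(GO,GY,0,GG); print(g)
plan([([.50,.03,.24],r,5),(g+[0,0,.15],r,5),(g+[0,0,.05],r,3),(g+[0,0,.05],r,1)],-0.1)
plan([(g,r,4),(g,r,2)],-0.1)
E
```

```text
[0.62760656 0.19205445 0.048     ]
0 0.7 -2 25.4 28.8 -10.1 -0.1; 0 1.4 -4 50.8 57.5 -20.3 -0.1; 0 2.1 -6 76.2 86.3 -30.4 -0.1; 0.1 2.7 -8 101.6 115.1 -40.5 -0.1; 0.1 3.4 -10 127 143.8 -50.7 -0.1; 0.1 3.4 -10 150.7 177.9 -43.5 -0.1; 0.1 3.4 -10 174.4 211.9 -36.2 -0.1; 0.1 3.4 -10 198.1 246 -29 -0.1
0 0 0 16.9 37.6 8.4 -0.1; 0 0 0 33.9 75.2 16.7 -0.1; 0 0 0 33.9 75.2 50.1 -0.1; 0 0 0 33.9 75.2 83.4 -0.1; 0 0 0 33.9 75.3 116.7 -0.1; 0 0 0 33.9 75.3 116.7 -0.1
0 0 0 0 0 12.5 -0.1; 0 0 0 0 0 25 -0.1; 0 0 0 0 0 37.5 -0.1; 0 0 0 0 0 50 -0.1; 0 0 0 0 0 50 -0.1; 0 0 0 0 0 50 -0.1
```

send_rows(rows="0 0.7 -2 25.4 28.8 -10.1 -0.1; 0 1.4 -4 50.8 57.5 -20.3 -0.1; 0 2.1 -6 76.2 86.3 -30.4 -0.1; 0.1 2.7 -8 101.6 115.1 -40.5 -0.1; 0.1 3.4 -10 127 143.8 -50.7 -0.1; 0.1 3.4 -10 150.7 177.9 -43.5 -0.1; 0.1 3.4 -10 174.4 211.9 -36.2 -0.1; 0.1 3.4 -10 198.1 246 -29 -0.1", grip_force=80)

```text
time: 27.02
eef_pos: [0.5756, 0.1294, 0.2094]
tcp_rot: [0.519, 0.855, -0.0, -0.005]
contact_force: [0.3, -0.9, 0.4]
opening: 0.453
finger_force: 0.0
```

send_rows(rows="0 0 0 16.9 37.6 8.4 -0.1; 0 0 0 33.9 75.2 16.7 -0.1; 0 0 0 33.9 75.2 50.1 -0.1; 0 0 0 33.9 75.2 83.4 -0.1; 0 0 0 33.9 75.3 116.7 -0.1; 0 0 0 33.9 75.3 116.7 -0.1")

```text
time: 27.78
eef_pos: [0.6223, 0.1932, 0.089]
tcp_rot: [0.519, 0.855, -0.003, -0.008]
contact_force: [-0.1, -1.1, 0.6]
opening: 0.448
finger_force: 0.0
```

send_rows(rows="0 0 0 0 0 12.5 -0.1; 0 0 0 0 0 25 -0.1; 0 0 0 0 0 37.5 -0.1; 0 0 0 0 0 50 -0.1; 0 0 0 0 0 50 -0.1; 0 0 0 0 0 50 -0.1")

```text
time: 28.52
eef_pos: [0.6247, 0.1938, 0.043]
tcp_rot: [0.519, 0.855, -0.0, -0.005]
contact_force: [1.4, 0.9, 0.2]
opening: 0.453
finger_force: 0.0
```

Run:
```python
from mv import *
s=ctrl.get_state(); c,r=load(); print(s['time'],s['eef_pos'],c,s['contact_force'],(r.inv()*cur()[1]).as_rotvec(degrees=True),s['qpos'])
```

```text
28.525 [0.62467842 0.19378623 0.04303053] [0.62763986 0.19203285 0.04804651] [1.4228939  0.89943333 0.17682118] [0.27151434 0.4749877  0.02395562] [ 0.14391674  0.47983065  1.74115612  0.00709616  0.92814275 -0.34044771]
```

The commanded pose had drifted a few millimetres because I logged it while the arm was still settling. I correct that before closing.

Run:
```python
from mv import *
g,r=tool(GO,GY,0,GG)
plan([(g,r,2),(g,r,2)],-0.1,start=cur())
```

```text
-0.1 -0.2 0 -1.4 0.9 -2.5 -0.1; -0.3 -0.4 0 -2.8 1.8 -5 -0.1; -0.3 -0.4 0 -2.8 1.8 -5 -0.1; -0.3 -0.4 0 -2.8 1.8 -5 -0.1
```

send_rows(rows="-0.1 -0.2 0 -1.4 0.9 -2.5 -0.1; -0.3 -0.4 0 -2.8 1.8 -5 -0.1; -0.3 -0.4 0 -2.8 1.8 -5 -0.1; -0.3 -0.4 0 -2.8 1.8 -5 -0.1")

```text
time: 29.02
eef_pos: [0.6275, 0.1921, 0.048]
tcp_rot: [0.519, 0.855, 0.0, -0.0]
contact_force: [0.2, 0.3, -0.2]
opening: 0.449
finger_force: 0.0
```

send_rows(rows="0 0 0 0 0 0 -1; 0 0 0 0 0 0 -1; 0 0 0 0 0 0 -1; 0 0 0 0 0 0 -1; 0 0 0 0 0 0 -1", grip_force=80)

```text
time: 29.65
eef_pos: [0.6275, 0.1922, 0.048]
tcp_rot: [0.519, 0.855, 0.0, -0.0]
contact_force: [-0.6, 0.8, 3.1]
opening: 0.173
finger_force: 78.1
```

```bash
cat >> mv.py <<'E'
M=np.array([.6104,.0606,.097]); TY=106.5; TE=42.
def axis(y=None,e=None):
    y=np.radians(TY if y is None else y); e=np.radians(TE if e is None else e); return np.array([np.cos(y)*np.cos(e),np.sin(y)*np.cos(e),np.sin(e)])
def ins(s,dM=(0,0,0),yaw=None,el=None):
    """tool pose with the gauge's stop face s metres outside the mouth"""
    yy=(TY if yaw is None else yaw); ee=(TE if el is None else el)
    return tool(M+np.array(dM)+s*axis(yy,ee),yy-180,ee,GG)
E
python3 - <<'E'
from mv import *
g,r=tool(GO,GY,0,GG)
q,S=ins(.165)
plan([(g+[0,0,.19],r,8),(q,S,8),(q,S,3)],-1)
print(q)
E
```

```text
0 0 0 0 0 -23.8 -1; 0 0 0 0 0 -47.5 -1; 0 0 0 0 0 -71.3 -1; 0 0 0 0.1 0 -95 -1; 0 0 0 0.1 0 -118.8 -1; 0 0 0 0.1 0 -142.5 -1; 0 0 0 0.1 0 -166.3 -1; 0 0 0 0.1 0 -190 -1
-0.5 5.2 1.3 5.1 -5.9 0 -1; -1 10.4 2.6 10.1 -11.8 0.1 -1; -1.5 15.7 3.9 15.2 -17.6 0.1 -1; -2 20.9 5.3 20.2 -23.5 0.1 -1; -2.5 26.1 6.6 25.3 -29.4 0.2 -1; -3 31.4 7.9 30.3 -35.3 0.2 -1; -3.5 36.6 9.2 35.4 -41.1 0.3 -1; -4 41.8 10.5 40.4 -47 0.3 -1
0 0 0 0 0 0 -1; 0 0 0 0 0 0 -1; 0 0 0 0 0 0 -1
[0.56727977 0.20617145 0.23773947]
```

send_rows(rows="0 0 0 0 0 -23.8 -1; 0 0 0 0 0 -47.5 -1; 0 0 0 0 0 -71.3 -1; 0 0 0 0.1 0 -95 -1; 0 0 0 0.1 0 -118.8 -1; 0 0 0 0.1 0 -142.5 -1; 0 0 0 0.1 0 -166.3 -1; 0 0 0 0.1 0 -190 -1")

```text
time: 30.65
eef_pos: [0.6267, 0.192, 0.2371]
tcp_rot: [0.519, 0.855, -0.001, -0.002]
contact_force: [0.4, 0.1, -1.6]
opening: 0.17
finger_force: 81.2
```

send_rows(rows="-0.5 5.2 1.3 5.1 -5.9 0 -1; -1 10.4 2.6 10.1 -11.8 0.1 -1; -1.5 15.7 3.9 15.2 -17.6 0.1 -1; -2 20.9 5.3 20.2 -23.5 0.1 -1; -2.5 26.1 6.6 25.3 -29.4 0.2 -1; -3 31.4 7.9 30.3 -35.3 0.2 -1; -3.5 36.6 9.2 35.4 -41.1 0.3 -1; -4 41.8 10.5 40.4 -47 0.3 -1")

```text
time: 31.65
eef_pos: [0.5664, 0.206, 0.2365]
tcp_rot: [0.559, 0.747, 0.214, -0.289]
contact_force: [0.1, -0.2, -1.7]
opening: 0.17
finger_force: 81.4
```

send_rows(rows="0 0 0 0 0 0 -1; 0 0 0 0 0 0 -1")

```text
time: 31.9
eef_pos: [0.5672, 0.2061, 0.2373]
tcp_rot: [0.559, 0.748, 0.213, -0.287]
contact_force: [-0.3, 1.0, -1.9]
opening: 0.17
finger_force: 81.3
```

Run:
```python
from mv import *
from tube import prof
np.set_printoptions(precision=4,suppress=True)
s=ctrl.get_state(); c,r=cur(); print(s['time'],c,load()[0],(load()[1].inv()*r).as_rotvec(degrees=True),s['contact_force'],s['qpos'])
Ro=r*R.from_matrix(F); O=c+r.apply([0,0,.003])-Ro.apply(GG); ax=-Ro.apply([1,0,0])
print('origin',O,'axis',ax,axis())
for n in ['top','scene']:
    p=shot(n,n+'_i.png')
    for t in ['gauge_tip','gauge_tube','gauge']:
        for d in ctrl.look_for(p,t)[:2]: X=w(p,d['position']); print(n,t,round(d['p'],2),X,pix(p,X).round())
    print(n,'model tip',pix(p,O-ax*.14).round(1),'mouth',pix(p,M).round(1))
    prof(p,'pics/%s_i.png'%n,M,axis(),np.arange(-.044,.125,.004),np.arange(-.024,.0241,.002))
```

```text
32.0 [0.5674 0.2064 0.2379] [0.5673 0.2062 0.2377] [ 0.001  -0.0695 -0.0505] [ 0.639   0.4419 -1.7443] [-0.0658  0.2222  1.7941  0.6819  1.4592 -0.552 ]
origin [0.5758 0.1784 0.2077] axis [-0.2121  0.7133  0.6679] [-0.2111  0.7125  0.6691]
top gauge 0.7 [0.5608 0.2227 0.2581] [180. 205.]
top gauge 0.45 [ 0.4866 -0.3344  0.0705] [400. 238.]
top model tip [250.2 193.3] mouth [257.7 192.3]
lat [-0.98 -0.16 -0.14]
  -44  6  6  7  8 10 12 13 15 15 15 15 15 14 13 12 12 13 15 15 16 16 16 15 15 15
  -40  6  7  7  7  7  7  8 10 12 13 14 14 14 13 12 12 13 15 15 16 16 16 16 15 16
  -36  5  6  7  7  7  7  7  7  7  9 10 11 12 12 11 11 12 15 16 16 16 17 17 17 17
  -32  5  5  4  4  4  3  5  6  6  7  7  8  8  8  8  8 10 12 15 15 16 17 17 17 17
  -28  7  7  7  7  6  6  5  5  5  5  5  6  7  7  7  7  7  8 10 11 13 15 16 17 17
  -24  9  8  8  8  8  7  7  7  6  6  5  5  5  5  5  5  6  7  7  7  7  7  7  8 10
  -20  8  8  8  8  8  8  7  7  7  7  7  7  6  6  6  5  4  4  5  5  5  6  7  7  7
  -16  8  8  8  7  8  8  9  9  9  9  9  8  8  7  7  7  7  7  6  6  5  5  5  6  5
  -12  7  6  7  7  7  8  8  8  8  7  8
[... 5760 characters left out ...]
9 19 18 17 16 15 15 16 18 19 20 20 20 20 20 20 20 20
   96 13 14 13 13 14 15 16 16 17 17 17 16 16 15 16 18 19 20 20 20 20 20 20 20 20
  100 13 12 12 12 13 14 14 15 15 15 15 15 14 14 15 17 18 19 19 19 20 20 20 20 20
  104 17 16 14 12 12 12 13 14 14 14 14 15 14 13 13 14 15 16 17 18 18 19 19 19 19
  108 20 19 18 18 16 15 14 12 12 12 14 15 14 13 12 12 12 12 12 12 13 14 15 17 17
  112 20 20 20 20 19 19 18 17 16 15 16 16 15 14 12 11 11 11 11 10  9  8 10 11 12
  116 20 20 20 20 20 20 20 19 19 18 17 16 15 14 14 15 15 16 15 14 13 13 13 13 13
  120 20 20 20 20 20 20 20 19 19 18 17 17 16 15 15 17 18 19 19 19 19 19 18 19 18
  124 20 20 20 20 20 20 20 20 19 18 18 17 15 15 15 17 18 19 20 20 20 20 20 20 20
```

In the scene profile the pin lies parallel to the assumed axis at t≈+1 mm, with the tip 26 mm outside the mouth. The tube's flare centre is at t≈−1 mm, so I raise the line 3 mm and enter slowly while watching the force.

Run:
```python
from mv import *
q,S=ins(.155,(0,0,.003)); q2,_=ins(.132,(0,0,.003)); q3,_=ins(.122,(0,0,.003))
plan([(q,S,2),(q2,S,4),(q2,S,1)],-1)
plan([(q3,S,3),(q3,S,1)],-1)
```

```text
0 0 0 -4 0 -1.1 -1; 0 0 0 -8 0 -2.2 -1; 0 0 0 -13.7 0 -2.2 -1; 0 0 0 -19.5 0 -2.2 -1; 0 0 0 -25.2 0 -2.2 -1; 0 0 0 -31 0 -2.2 -1; 0 0 0 -31 0 -2.2 -1
0 0 0 -3.3 0 0 -1; 0 0 0 -6.7 0 0 -1; 0 0 0 -10 0 0 -1; 0 0 0 -10 0 0 -1
```

send_rows(rows="0 0 0 -4 0 -1.1 -1; 0 0 0 -8 0 -2.2 -1; 0 0 0 -13.7 0 -2.2 -1; 0 0 0 -19.5 0 -2.2 -1; 0 0 0 -25.2 0 -2.2 -1; 0 0 0 -31 0 -2.2 -1; 0 0 0 -31 0 -2.2 -1")

```text
time: 33.28
eef_pos: [0.574, 0.1823, 0.218]
tcp_rot: [0.559, 0.748, 0.214, -0.288]
contact_force: [-0.3, 0.0, -1.9]
opening: 0.172
finger_force: 81.3
```

send_rows(rows="0 0 0 -3.3 0 0 -1; 0 0 0 -6.7 0 0 -1; 0 0 0 -10 0 0 -1; 0 0 0 -10 0 0 -1")

```text
time: 33.78
eef_pos: [0.5762, 0.1754, 0.2115]
tcp_rot: [0.559, 0.748, 0.214, -0.287]
contact_force: [0.7, 0.3, -1.9]
opening: 0.171
finger_force: 81.3
```

```bash
cat > ft.py <<'E'
from mv import *
from tube import prof
np.set_printoptions(precision=2,suppress=True)
f=[]
for i in range(3):
    p=shot('scene','scene_j.png'); s=ctrl.get_state(); f.append(np.r_[s['contact_force'],s['wrist_torque']])
f=np.mean(f,0); r=R.from_quat(s['tcp_rot'])
print(s['time'],'world F',f[:3],'tool F (x=axis out)',r.inv().apply(f[:3]-[0,0.2,-1.6]),'T',r.inv().apply(f[3:]),s['eef_pos']-load()[0])
prof(p,'pics/scene_j.png',M,axis(),np.arange(-.02,.080,.005),np.arange(-.024,.0241,.002))
for d in ctrl.look_for(p,'gauge_tip')[:2]: print('tip',d['p'],w(p,d['position']))
E
python3 ft.py
```

```text
34.025 world F [-0.32 -0.05 -1.17] tool F (x=axis out) [ 0.18 -0.38 -0.42] T [-0.   -0.48 -0.01] [-0.  0. -0.]
lat [-0.84  0.22 -0.5 ]
  -20 20 20 20 20 20 19 18 18 17 17 16 15 14 13 12 12 12 12 14 15 16 16 17 17 18
  -15 20 20 20 19 19 17 16 15 15 15 15 14 13 12 11 12 13 16 19 20 22 22 22 22 21
  -10 20 19 19 17 16 15 14 13 14 15 14 14 13 11 11 12 14 18 20 22 21 22 22 22 22
   -5 19 18 17 16 15 16 15 15 14 14 13 13 12 11 11 11 12 15 18 20 19 19 19 20 21
    0 18 17 15 14 14 15 15 15 14 14 13 13 13 13 14 14 14 16 17 19 21 21 22 22 22
    5 20 19 18 17 17 17 18 18 18 17 16 15 14 15 17 18 19 19 20 20 21 22 22 23 23
   10 20 20 20 20 20 20 20 20 20 19 18 16 15 16 17 19 20 20 20 20 20 21 21 22 23
   15 20 20 20 20 20 20 20 20 20 19 18 16 15 16 18 19 20 20 20 20 20 20 21 21 22
   20 20 20 20 20 20 20 20 20 20 19 18 17 15 16 18 19 20 20 20 20 20 20 20 20 21
   25 20 20 20 20 20 20 20 20 19 18 17 16 15 16 17 19 20 20 20 20 20 20 20 20 20
   30 20 20 20 20 20 20 20 20 19 18 17 15 15 16 17 19 20 20 20 20 20 20 20 20 20
   35 20 20 20 20 20 20 20 20 19 19 17 16 15 16 17 19 20 20 20 20 20 20 20 20 20
   40 19 20 20 20 20 20 20 20 19 18 17 15 15 16 18 19 20 20 20 20 20 20 20 20 20
   45 17 18 19 20 20 20 20 20 19 18 17 16 15 17 18 20 20 20 20 20 20 20 20 20 20
   50 14 15 17 18 19 20 20 20 19 18 16 15 15 16 18 20 20 20 20 20 20 20 20 20 20
   55 13 13 15 16 17 19 19 19 19 17 16 14 14 16 18 19 20 20 20 20 20 20 20 20 20
   60 12 12 12 13 14 16 17 18 18 17 16 14 14 15 16 18 19 20 20 20 20 20 20 20 20
   65 12 12 12 12 13 14 16 17 18 17 17 15 14 14 15 17 19 20 20 20 20 20 20 20 20
   70 12 13 13 14 16 17 19 19 19 18 17 16 15 15 16 18 19 20 20 20 20 20 20 20 20
   75 13 14 15 17 18 19 20 20 19 18 17 16 15 15 16 18 19 20 20 20 20 20 20 20 20
```

send_rows(rows="0 0 0 0 0.8 -1.5 -1; 0 0 0 0 1.5 -3 -1; 0 0 0 0 1.5 -3 -1")

```text
time: 34.45
eef_pos: [0.5779, 0.1742, 0.2138]
tcp_rot: [0.559, 0.748, 0.214, -0.288]
contact_force: [-0.0, 0.2, -2.7]
opening: 0.176
finger_force: 81.2
```

```bash
python3 - <<'E'
from mv import *
p,r=load(); p=p+r.apply([0,.0015,-.003]); json.dump([list(p),list(r.as_quat())],open('cmd.json','w'))
b=shot('scene'); E=np.array(b['extrinsics']); cam=-E[:3,:3].T@E[:3,3]
A=axis(); l=np.cross(A,M-cam); l/=np.linalg.norm(l)
J=np.c_[pix(b,M+.001*A)-pix(b,M),pix(b,M+.001*l)-pix(b,M)]
for n,k in [('post+52 bot',[.052,-.014,0]),('',[.052,.014,0]),('top',[.052,-.014,.052]),('',[.052,.014,.052]),('base end',[.079,-.017,.006]),('base end',[.079,.017,.006])]:
    X=np.array([GO[0],GO[1],0])+obj(GY).apply(k); print(n,X.round(3),pix(b,X).round(),'s,t mm',np.linalg.solve(J,pix(b,X)-pix(b,M)).round(1))
E
python3 ft.py | head -12
```

```text
post+52 bot [0.659 0.102 0.   ] [292. 195.] s,t mm [-31.6  16.3]
 [0.683 0.115 0.   ] [295. 190.] s,t mm [-25.5  -0.2]
top [0.659 0.102 0.052] [291. 182.] s,t mm [-2.4 -7.9]
 [0.683 0.115 0.052] [294. 176.] s,t mm [  3.4 -24.4]
base end [0.668 0.077 0.006] [300. 196.] s,t mm [-48.3   0.8]
base end [0.699 0.093 0.006] [303. 189.] s,t mm [-40.6 -19.1]
34.75 world F [-1.74  0.88 -2.87] tool F (x=axis out) [-0.   -1.48  1.72] T [ 0.1  -0.16  0.14] [-0.  0. -0.]
lat [-0.84  0.22 -0.5 ]
  -20 20 20 20 20 20 19 18 18 17 17 16 15 14 13 12 12 12 12 14 15 16 16 17 17 17
  -15 20 20 20 19 18 17 16 15 15 16 15 15 13 12 11 12 13 16 19 20 21 22 22 22 21
  -10 20 19 19 17 16 15 14 13 14 14 14 14 13 12 11 11 14 17 20 21 22 22 22 22 22
   -5 19 18 17 16 16 16 15 15 14 14 13 13 12 11 11 11 12 15 18 19 19 19 19 20 21
    0 18 17 15 14 14 15 15 15 14 13 13 13 13 14 15 14 14 16 17 19 20 21 21 22 22
    5 20 19 18 17 17 17 18 18 17 16 15 14 15 17 19 19 19 19 19 20 21 22 22 23 23
   10 20 20 20 20 20 20 20 20 19 17 16 15 16 17 19 20 20 20 20 20 20 21 21 22 22
   15 20 20 20 20 20 20 20 20 19 18 16 15 15 17 19 20 20 20 20 20 20 20 21 21 21
   20 20 20 20 20 20 20 20 20 19 18 16 15 16 17 19 20 20 20 20 20 20 20 20 20 21
   25 20 20 20 20 20 20 20 20 19 18 16 15 16 17 19 20 20 20 20 20 20 20 20 20 20
```

The fork post lies right behind the flare in that view, which had skewed the left edge. The light side force shows the pin is inside the bore and touching the wall on that side. I probe the opposite side to find the centre.

send_rows(rows="0 0 0 0 -0.8 3 -1; 0 0 0 0 -1.5 6 -1; 0 0 0 0 -1.5 6 -1")

```text
time: 35.17
eef_pos: [0.5757, 0.1775, 0.2095]
tcp_rot: [0.559, 0.748, 0.214, -0.287]
contact_force: [0.2, 0.1, -1.0]
opening: 0.169
finger_force: 81.3
```

send_rows(rows="0 0 0 0 0 1.5 -1; 0 0 0 0 0 1.5 -1")

```text
time: 35.42
eef_pos: [0.5754, 0.1784, 0.2084]
tcp_rot: [0.559, 0.748, 0.214, -0.287]
contact_force: [0.1, -0.9, -1.8]
opening: 0.174
finger_force: 81.3
```

send_rows(rows="0 0 0 0 0 1.5 -1; 0 0 0 0 0 1.5 -1")

```text
time: 35.67
eef_pos: [0.575, 0.1794, 0.2072]
tcp_rot: [0.559, 0.748, 0.214, -0.287]
contact_force: [0.1, 0.4, -1.4]
opening: 0.17
finger_force: 81.3
```

```bash
python3 ft.py | head -1
```

```text
35.925 world F [-0.13 -0.49 -0.96] tool F (x=axis out) [-0.04 -0.32 -0.89] T [-0.04 -0.43  0.01] [-0.    0.01 -0.01]
```

send_rows(rows="0 0 0 0 1.5 -2 -1; 0 0 0 0 3.5 -4.5 -1; 0 0 0 0 3.5 -4.5 -1; 0 0 0 0 3.5 -4.5 -1")

```text
time: 36.48
eef_pos: [0.5793, 0.1775, 0.2107]
tcp_rot: [0.559, 0.748, 0.214, -0.287]
contact_force: [0.2, 0.5, -1.4]
opening: 0.176
finger_force: 81.4
```

```bash
python3 ft.py | head -1
```

```text
36.725 world F [-0.24 -0.25 -1.66] tool F (x=axis out) [-0.31 -0.36 -0.2 ] T [-0.02 -0.47 -0.03] [ 0.  0. -0.]
```

send_rows(rows="0 0 0 0 -3 0 -1; 0 0 0 0 -7 0 -1; 0 0 0 0 -7 0 -1; 0 0 0 0 -7 0 -1")

```text
time: 37.28
eef_pos: [0.5726, 0.1755, 0.2108]
tcp_rot: [0.559, 0.748, 0.214, -0.287]
contact_force: [0.6, 0.5, -2.5]
opening: 0.176
finger_force: 81.4
```

```bash
python3 ft.py | head -1
```

```text
37.525 world F [ 0.33  0.27 -1.88] tool F (x=axis out) [-0.21  0.34  0.19] T [-0.08 -0.46 -0.09] [-0.01  0.   -0.  ]
```

The clearances put the bore centre at about y +0.3, z +1.5 relative to the first entry line. I centre there and advance.

send_rows(rows="0 0 0 0 2 0 -1; 0 0 0 0 3.8 0 -1; 0 0 0 -8 3.8 0 -1; 0 0 0 -16 3.8 0 -1; 0 0 0 -24 3.8 0 -1; 0 0 0 -32 3.8 0 -1; 0 0 0 -40 3.8 0 -1; 0 0 0 -45 3.8 0 -1")

```text
time: 38.58
eef_pos: [0.5857, 0.144, 0.1801]
tcp_rot: [0.559, 0.748, 0.214, -0.287]
contact_force: [0.7, 0.3, -1.9]
opening: 0.173
finger_force: 81.4
```

```bash
python3 - <<'E'
from mv import *
# commanded now, relative to ins(.122,+3mm z): tool y +0.3, z +1.5, x -45
q,S=ins(.122,(0,0,.003)); q=q+S.apply([-.045,.0003,.0015]); json.dump([list(q),list(S.as_quat())],open('cmd.json','w'))
E
python3 ft.py | head -1
```

```text
38.825 world F [-0.37  0.51 -1.47] tool F (x=axis out) [ 0.38 -0.26  0.17] T [ 0.   -0.44  0.05] [-0.  0.  0.]
```

send_rows(rows="0 0 0 -5 0 0 -1; 0 0 0 -10 0 0 -1; 0 0 0 -15 0 0 -1; 0 0 0 -20 0 0 -1; 0 0 0 -25 0 0 -1; 0 0 0 -25 0 0 -1")

```text
time: 39.62
eef_pos: [0.5909, 0.1264, 0.1634]
tcp_rot: [0.559, 0.748, 0.214, -0.288]
contact_force: [0.0, -0.4, -1.7]
opening: 0.169
finger_force: 81.4
```

```bash
sed -i 's/^f=\[\]$/f=[]; o,q0=load()/' ft.py; python3 ft.py | sed -n '1p;3,25p'
```

```text
39.875 world F [ 0.13  0.32 -1.88] tool F (x=axis out) [-0.13  0.16  0.26] T [ 0.04 -0.48  0.01] [ 0.01 -0.02 -0.02]
  -20 20 20 20 20 20 19 18 18 17 17 16 15 14 13 12 12 12 13 14 15 16 16 17 17 18
  -15 20 20 20 19 19 17 16 15 15 16 15 15 13 12 11 12 13 16 19 20 22 22 22 22 21
  -10 20 20 19 18 16 15 14 13 14 15 15 14 13 12 11 11 14 18 20 22 22 22 22 22 22
   -5 19 18 17 16 16 16 15 14 14 14 13 13 12 11 11 11 12 15 18 20 19 19 19 20 21
    0 18 17 15 14 14 15 15 14 14 14 14 14 13 13 13 13 14 15 17 19 21 21 21 22 22
    5 20 19 18 17 17 17 18 18 18 17 17 16 15 15 15 17 18 19 20 20 21 22 23 23 23
   10 20 20 20 20 20 20 20 20 19 18 18 17 16 15 16 18 19 20 20 20 20 21 21 22 23
   15 20 20 20 20 20 20 20 20 19 19 18 17 16 15 16 18 19 20 20 20 20 20 21 21 22
   20 20 20 20 20 20 20 20 20 19 19 18 17 16 15 16 18 19 20 20 20 20 20 20 20 21
   25 20 20 20 20 20 20 20 20 20 19 18 17 16 15 16 17 19 20 20 20 20 20 20 20 20
   30 20 20 20 20 20 20 20 20 20 19 18 17 16 15 15 17 19 20 20 20 20 20 20 20 20
   35 20 20 20 20 20 20 20 20 20 19 18 17 16 15 15 17 19 20 20 20 20 20 20 20 20
   40 19 20 20 20 20 20 20 20 20 19 18 17 16 15 15 17 19 20 20 20 20 20 20 20 20
   45 17 18 19 20 20 20 20 20 20 19 18 17 16 15 15 17 19 20 20 20 20 20 20 20 20
   50 14 15 17 18 19 20 20 20 19 19 18 17 15 14 15 16 18 20 20 20 20 20 20 20 20
   55 12 13 14 15 16 17 18 18 18 17 17 16 15 14 14 14 15 16 16 17 18 19 20 20 20
   60 12 12 12 13 14 16 17 17 17 17 16 16 15 15 14 13 12 12 12 14 15 18 19 20 20
   65 12 12 12 13 14 16 17 17 17 17 17 16 15 14 13 12 13 14 16 17 18 19 20 20 20
   70 12 12 13 14 15 17 19 19 20 20 19 18 16 14 12 11 12 14 17 19 19 20 20 20 20
   75 11 12 13 15 17 18 18 18 17 17 17 16 14 12 10 10 11 14 16 18 20 20 20 20 20
tip 0.74 [ 0.62 -0.02  0.04]
tip 0.25 [0.59 0.1  0.15]
```

send_rows(rows="0 0 0 -4 0 0 -1; 0 0 0 -9 0 0 -1; 0 0 0 -14 0 0 -1; 0 0 0 -19 0 0 -1; 0 0 0 -24 0 0 -1; 0 0 0 -24 0 0 -1")

```text
time: 40.67
eef_pos: [0.5962, 0.1093, 0.1473]
tcp_rot: [0.559, 0.748, 0.214, -0.287]
contact_force: [1.9, 2.3, -2.9]
opening: 0.171
finger_force: 81.2
```

```bash
python3 ft.py | head -1
```

```text
40.925 world F [ 1.86  1.33 -4.22] tool F (x=axis out) [-1.34  2.11  2.31] T [-0.4  -0.39 -0.25] [ 0.01 -0.04 -0.03]
```

send_rows(rows="0 0 0 0 1 0.8 -1; 0 0 0 0 1 0.8 -1")

```text
time: 41.22
eef_pos: [0.5966, 0.1102, 0.1473]
tcp_rot: [0.559, 0.748, 0.213, -0.288]
contact_force: [-0.8, -0.2, -2.3]
opening: 0.171
finger_force: 81.3
```

```bash
python3 ft.py | head -1
```

```text
41.475 world F [ 0.37  0.15 -1.77] tool F (x=axis out) [-0.23  0.34  0.02] T [-0.   -0.45 -0.01] [ 0.01 -0.03 -0.03]
```

send_rows(rows="0 0 0 -4 0.2 0.1 -1; 0 0 0 -8 0.3 0.3 -1; 0 0 0 -12 0.5 0.4 -1; 0 0 0 -16 0.6 0.5 -1; 0 0 0 -16 0.6 0.5 -1")

```text
time: 42.15
eef_pos: [0.6006, 0.0992, 0.1357]
tcp_rot: [0.559, 0.748, 0.214, -0.287]
contact_force: [0.2, -0.5, -2.1]
opening: 0.17
finger_force: 81.4
```

```bash
python3 ft.py | sed -n '1p;7,15p'
```

```text
42.4 world F [-0.15 -0.2  -1.73] tool F (x=axis out) [-0.35 -0.25 -0.13] T [-0.02 -0.43 -0.02] [ 0.01 -0.05 -0.04]
    0 18 17 15 14 14 15 15 14 14 14 14 14 13 13 13 13 14 15 17 19 20 21 22 22 22
    5 20 19 18 17 17 17 18 18 18 17 17 16 15 15 15 17 18 19 20 20 21 22 23 23 23
   10 20 20 20 20 20 20 20 19 19 18 17 17 16 15 15 17 19 20 20 20 20 21 22 22 23
   15 20 20 20 20 19 19 19 18 18 18 17 16 15 15 14 15 15 16 16 17 18 19 20 21 22
   20 20 20 20 19 19 18 18 18 17 17 17 16 16 15 14 13 13 13 12 14 16 18 19 20 21
   25 20 20 20 20 20 19 19 18 18 18 18 17 16 14 13 13 14 15 16 17 18 19 20 20 20
   30 20 20 20 20 20 20 20 20 20 20 20 18 16 13 11 11 12 15 17 19 20 20 20 20 20
   35 15 15 15 16 16 17 16 16 15 15 15 14 12 10 10 10 11 13 16 18 19 20 20 20 20
   40  6  6  7  7  9  9  9  8  8  7  7  7  7  7  7  8 10 13 16 18 19 20 20 20 20
```

send_rows(rows="0 0 0 -3 0.1 0.1 -1; 0 0 0 -6 0.2 0.2 -1; 0 0 0 -8 0.2 0.2 -1; 0 0 0 -8 0.2 0.2 -1")

```text
time: 42.95
eef_pos: [0.6025, 0.0938, 0.1304]
tcp_rot: [0.559, 0.748, 0.214, -0.287]
contact_force: [-0.0, 0.3, -1.4]
opening: 0.169
finger_force: 81.4
```

send_rows(rows="0 0 0 -1 0 0 -1; 0 0 0 -2 0 0 -1")

```text
time: 43.2
eef_pos: [0.6029, 0.0925, 0.1293]
tcp_rot: [0.559, 0.748, 0.214, -0.287]
contact_force: [-0.3, 0.7, -1.6]
opening: 0.172
finger_force: 81.4
```

send_rows(rows="0 0 0 -1 0 0 -1; 0 0 0 -1 0 0 -1")

```text
time: 43.45
eef_pos: [0.6031, 0.0917, 0.1285]
tcp_rot: [0.559, 0.748, 0.214, -0.287]
contact_force: [0.3, 1.0, -1.1]
opening: 0.173
finger_force: 81.4
```

```bash
python3 ft.py | sed -n '1p;7,11p'
```

```text
43.7 world F [-0.53  0.32 -1.5 ] tool F (x=axis out) [ 0.26 -0.47  0.1 ] T [-0.   -0.38 -0.01] [ 0.02 -0.05 -0.05]
    0 19 17 15 14 14 14 15 14 14 14 14 13 13 13 13 13 13 14 16 18 20 21 21 22 22
    5 20 19 18 16 15 15 16 16 16 16 16 15 15 14 14 13 13 13 14 16 19 21 22 23 23
   10 20 20 19 19 18 18 18 17 17 16 16 15 15 14 14 13 13 13 13 14 17 19 21 22 23
   15 20 20 20 20 20 19 19 18 18 18 18 17 15 14 13 13 14 15 17 18 19 20 20 21 22
   20 19 19 19 19 19 19 19 19 19 20 19 18 16 13 11 11 13 15 18 19 20 20 20 20 21
```

send_rows(rows="0 0 0 -1 0 0 -1; 0 0 0 -1 0 0 -1")

```text
time: 44.0
eef_pos: [0.6034, 0.091, 0.1279]
tcp_rot: [0.559, 0.748, 0.214, -0.287]
contact_force: [0.3, -0.1, -0.8]
opening: 0.173
finger_force: 81.4
```

send_rows(rows="0 0 0 -1 0 0 -1; 0 0 0 -1 0 0 -1")

```text
time: 44.25
eef_pos: [0.6036, 0.0905, 0.1275]
tcp_rot: [0.559, 0.748, 0.214, -0.288]
contact_force: [-0.4, 0.7, -0.3]
opening: 0.175
finger_force: 81.4
```

send_rows(rows="0 0 0 -1 0 0 -1; 0 0 0 -1 0 0 -1")

```text
time: 44.5
eef_pos: [0.6036, 0.0903, 0.1274]
tcp_rot: [0.558, 0.748, 0.214, -0.288]
contact_force: [-1.6, 4.1, 4.0]
opening: 0.173
finger_force: 81.5
```

```bash
python3 ft.py | sed -n '1p;7,11p'
```

```text
44.75 world F [-2.4   5.    4.49] tool F (x=axis out) [ 8.   -0.94 -0.98] T [ 0.19  0.67 -0.02] [ 0.02 -0.05 -0.05]
    0 18 17 15 14 14 14 15 14 14 14 13 13 13 12 12 12 12 13 15 18 20 21 21 22 22
    5 20 19 18 16 16 16 16 16 16 16 16 15 15 14 13 13 12 12 13 15 18 21 22 23 23
   10 20 20 20 19 19 18 18 18 18 17 16 15 15 14 13 13 13 14 15 16 18 20 21 22 23
   15 20 20 20 20 20 20 20 20 20 20 19 18 16 14 12 12 13 15 18 19 20 20 20 21 22
   20 17 17 17 18 18 18 18 18 17 17 17 16 14 12 10 10 12 14 17 19 20 20 20 20 21
```

The collar is seated with about 8 N along the axis and almost no side force. Now I draw the gauge straight out and bring it level in clear air.

Run:
```python
from mv import *
q,S=ins(.122,(0,0,.003)); q=q+S.apply([-.124,.0021,.003]); print((q-cur()[0])*1000)
f=lambda x,y,z:q+S.apply([x/1000,y/1000,z/1000])
Rl=obj(GY)*R.from_matrix(F)
plan([(f(12,-.5,-.4),S,2),(f(26,-.9,-.8),S,2),(f(54,-1.8,-1.5),S,3),(f(155,-1.8,-1.5),S,7),(f(155,-1.8,-1.5),S,1)],-1,start=(q,S))
plan([([.52,.24,.31],Rl,9),([.52,.24,.31],Rl,3)],-1)
```

```text
[ 0.38271714 -0.65231851 -0.53144713]
0 0 0 6 -0.3 -0.2 -1; 0 0 0 12 -0.5 -0.4 -1; 0 0 0 19 -0.7 -0.6 -1; 0 0 0 26 -0.9 -0.8 -1; 0 0 0 35.3 -1.2 -1 -1; 0 0 0 44.7 -1.5 -1.3 -1; 0 0 0 54 -1.8 -1.5 -1; 0 0 0 68.4 -1.8 -1.5 -1
0 0 0 14.5 0 0 -1; 0 0 0 28.9 0 0 -1; 0 0 0 43.3 0 0 -1; 0 0 0 57.7 0 0 -1; 0 0 0 72.2 0 0 -1; 0 0 0 86.6 0 0 -1; 0 0 0 86.6 0 0 -1
0.4 -4.7 -1.2 10.3 -4 -2.5 -1; 0.9 -9.3 -2.3 20.5 -8 -5 -1; 1.3 -14 -3.5 30.8 -12 -7.4 -1; 1.8 -18.6 -4.7 41.1 -16 -9.9 -1; 2.2 -23.3 -5.8 51.3 -20 -12.4 -1; 2.7 -27.9 -7 61.6 -24 -14.9 -1; 3.1 -32.6 -8.2 71.9 -28 -17.3 -1; 3.6 -37.2 -9.3 82.2 -32 -19.8 -1
0.4 -4.7 -1.2 7.2 -2.9 -8.1 -1; 0.4 -4.7 -1.2 7.2 -2.9 -8.1 -1; 0.4 -4.7 -1.2 7.2 -2.9 -8.1 -1; 0.4 -4.7 -1.2 7.2 -2.9 -8.1 -1
```

send_rows(rows="0 0 0 6 -0.3 -0.2 -1; 0 0 0 12 -0.5 -0.4 -1; 0 0 0 19 -0.7 -0.6 -1; 0 0 0 26 -0.9 -0.8 -1; 0 0 0 35.3 -1.2 -1 -1; 0 0 0 44.7 -1.5 -1.3 -1; 0 0 0 54 -1.8 -1.5 -1; 0 0 0 68.4 -1.8 -1.5 -1")

```text
time: 45.8
eef_pos: [0.5876, 0.1374, 0.1739]
tcp_rot: [0.559, 0.748, 0.214, -0.288]
contact_force: [0.3, 0.5, -2.1]
opening: 0.172
finger_force: 81.4
```

send_rows(rows="0 0 0 14.5 0 0 -1; 0 0 0 28.9 0 0 -1; 0 0 0 43.3 0 0 -1; 0 0 0 57.7 0 0 -1; 0 0 0 72.2 0 0 -1; 0 0 0 86.6 0 0 -1; 0 0 0 86.6 0 0 -1")

```text
time: 46.68
eef_pos: [0.5698, 0.1995, 0.2326]
tcp_rot: [0.558, 0.749, 0.214, -0.287]
contact_force: [1.1, 0.7, -2.3]
opening: 0.17
finger_force: 81.4
```

send_rows(rows="0.4 -4.7 -1.2 10.3 -4 -2.5 -1; 0.9 -9.3 -2.3 20.5 -8 -5 -1; 1.3 -14 -3.5 30.8 -12 -7.4 -1; 1.8 -18.6 -4.7 41.1 -16 -9.9 -1; 2.2 -23.3 -5.8 51.3 -20 -12.4 -1; 2.7 -27.9 -7 61.6 -24 -14.9 -1; 3.1 -32.6 -8.2 71.9 -28 -17.3 -1; 3.6 -37.2 -9.3 82.2 -32 -19.8 -1")

```text
time: 47.68
eef_pos: [0.5251, 0.2354, 0.3009]
tcp_rot: [0.527, 0.849, 0.023, -0.033]
contact_force: [0.5, 1.8, -1.7]
opening: 0.176
finger_force: 81.3
```

send_rows(rows="0.4 -4.7 -1.2 7.2 -2.9 -8.1 -1; 0.4 -4.7 -1.2 7.2 -2.9 -8.1 -1; 0.4 -4.7 -1.2 7.2 -2.9 -8.1 -1; 0.4 -4.7 -1.2 7.2 -2.9 -8.1 -1")

```text
time: 48.18
eef_pos: [0.52, 0.2393, 0.3088]
tcp_rot: [0.519, 0.855, -0.001, -0.001]
contact_force: [-0.7, -0.2, -2.5]
opening: 0.173
finger_force: 81.3
```

Run:
```python
from mv import *
np.set_printoptions(precision=4,suppress=True)
s=ctrl.get_state(); c,r=cur(); print(s['time'],c,s['opening'],s['contact_force'],s['wrist_torque'],'tool z',r.apply([0,0,1]))
Ro=r*R.from_matrix(F); O=c+r.apply([0,0,.003])-Ro.apply(GG)
for n in ['scene','top']:
    p=shot(n,n+'_f.png'); g=cv2.cvtColor(cv2.imread('pics/%s_f.png'%n),cv2.COLOR_BGR2GRAY)
    for t in ['scoop','gauge','gauge_tip','gauge_tube','tablet_0','vial_dark','vial_white','pot_lid','tape_roll','filter_stand']:
        for d in ctrl.look_for(p,t)[:1]: X=w(p,d['position']); print(n,t,round(d['p'],2),X,pix(p,X).round())
    for x in np.arange(-.02,.15,.01):
        E=np.array(p['extrinsics']); l=np.cross(Ro.apply([1,0,0]),O+E[:3,:3].T@E[:3,3]); l/=np.linalg.norm(l)
        print('%4d'%(x*1000),' '.join('%2d'%(int(cv2.getRectSubPix(g,(1,1),tuple(map(float,pix(p,O+Ro.apply([x,0,0])+t*l))))[0,0])//8) for t in np.arange(-.02,.021,.002)))
```

```text
48.175 [0.52   0.2393 0.3088] 0.17317481718436314 [-0.665  -0.1532 -2.479 ] [0.0877 0.0468 0.012 ] tool z [-0.002  -0.0007 -1.    ]
scene scoop 0.79 [ 0.4167 -0.2013  0.005 ] [310. 296.]
scene gauge 0.62 [0.5353 0.203  0.3075] [223. 109.]
scene gauge_tube 0.54 [0.6102 0.0461 0.0906] [292. 187.]
scene tablet_0 0.58 [ 0.6532 -0.0198  0.035 ] [320. 205.]
scene vial_dark 0.48 [0.5424 0.1516 0.0517] [250. 193.]
scene vial_white 0.51 [0.5122 0.2033 0.0462] [230. 192.]
scene pot_lid 0.97 [0.4138 0.2385 0.0047] [198. 215.]
scene tape_roll 0.62 [ 0.5374 -0.4009  0.0276] [410. 305.]
scene filter_stand 0.6 [ 0.4798 -0.3386  0.0559] [373. 298.]
 -20 16 16 16 15 13 10  9  9 10 10 12 15 17 18 17 15 13 13 15 17 17
 -10 16 15 14 11  9  8  8  8  9 10 11 12 13 14 14 14 15 15 16 17 17
   0 12 13 12 11  9  8  7  7  8 10 13 14 14 12 10  8  8 10 13 16 17
   9  6  6  6  7  7  8  8  8  8 11 14 16 16 16 15 13 11 11 14 17 17
  20  7  7  7  7  7  7  7  7  9 11 13 15 14 13 12 11 10 11 13 16 17
  30  9  9  9  9 10 10 10  9  9 11 14 17 20 21 21 17 14 12 13 16 17
  39  8  8  8  8  9 10 10 10 10 12 14 16 19 21 21 1
[... 1478 characters left out ...]
16 16 16 17 16 17 17
  50 17 16 16 16 16 17 16 14 14 16 16 16 14 12 16 16 16 16 17 16 16
  60 16 16 16 16 16 16 16 13 10 11 12 12 13 16 18 18 18 18 18 18 17
  69 16 16 16 16 16 16 16 14 11 11 11 13 14 16 14 15 14 15 15 14 17
  80 16 16 16 16 16 16 16 14 12 11 12 15 16 18 18 18 18 19 18 18 18
  90 16 16 16 16 16 16 16 14 13 15 16 16 16 18 18 18 18 19 18 18 18
  99 17 16 16 16 17 16 16 15 15 18 18 18 18 18 18 18 18 19 18 18 18
 110 16 16 16 16 16 17 16 17 17 19 18 18 18 18 18 18 18 19 18 18 18
 120 17 17 16 16 16 17 16 16 16 18 18 18 18 18 18 18 19 19 19 18 18
 130 16 16 16 17 16 17 17 16 16 18 18 18 18 18 18 18 19 19 19 18 18
 140 16 16 16 17 16 16 16 16 15 18 19 18 18 18 18 18 19 19 19 18 18
```

```bash
python3 -c "
from plant import ctrl
print(ctrl.sign_off())"
```

```text
the job is handed in; nothing more can be done
None
```

The job is handed in at about 48 s with nothing left undone: tablets tipped into the pot (all six by the drop in wrist load), empty scoop back upright in its place, gauge seated at about 8 N, drawn out and held level about 0.3 m up with the plate upward and the pin pushed in roughly 45 mm.

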